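Pack the bench-levelling wedges and packers into their tray

ROBOT

A 7-joint arm with a two-finger parallel gripper is mounted at the origin on the work surface. World frame = base frame: x ahead of the robot, y to its left, z up, the work surface at z = 0. Lengths are in m, angles in rad, forces in N, time in s.
With the tool pointing down it reaches from about 0.425 to 1.025 m from the base axis. Payload 9.4 kg.
Tool frame: the origin (TCP) lies on the front face of the gripper's body, between the roots of the fingers; the fingertips stand 84 mm ahead of it and the grasp point (between the pads) lies 65 mm ahead of it; z points along the fingers, y is the line along which they close (so a half turn about z gives the same grasp; the last joint's range is limited). The gripper opens to 93 mm and grips with 3 to 60 N. Pads are 15 mm wide; open, the fingers measure 128 mm over their backs; the gripper's body (75 mm by 188 mm) begins 65 mm behind the grasp point.
Start: joints at [1.202, 0.599, -0.003, 1.599, 0.002, 0.943, -0.08], TCP at [0.209, -0.694, 0.303] pointing down, gripper open.
Joint ranges: [-2.57, 2.57], [-0.35, 1.97], [-1.29, 1.29], [0.11, 2.56], [-1.05, 4.19], [0.11, 1.86], [-2.63, 2.63]. Speed limits (rad/s): [2.22, 2.22, 3.01, 3.01, 3.14, 3.14, 3.14].

INTERFACE

Orientations are given as a rotation vector (axis times angle).
In Python, from station import telemetry, viewer, ticket gives the robot as it stands. The module is installed in compiled form; this text tells all that it offers.
- The arm moves only by the tool send_rows, never from a script. Its arguments are lists of equal length, an entry for each row: "turn": the turn, a rotation vector about the tool's x, y, z in degrees, a list of three; "translation": the shift along the tool's x, y, z in mm, a list of three; "gripper": the finger opening in mm, from 0 to 93. In form: {"turn": [[wx, wy, wz], ...], "translation": [[dx, dy, dz], ...], "gripper": [gripper, ...]}. A call has 1 to 12 rows; each row is the pose to reach, as a shift and turn from the pose commanded when the call began, along the tool's axes at that moment; what a row does not reach only later rows make up. A row lasts 1/8 s, in which the tool goes at most 62.5 mm and 10.7 degrees, less where a joint would pass 70% of its speed; a pose out of reach is approached as far as the arm can. A call with a gripper value outside its range is refused whole. The fingers move at their own pace and stop on an object; "grip_force" is the grip in N (left out, the last holds). Time passes only in rows, so rows that repeat a pose let the fingers close. It gives the time, the measured TCP pose, the force, the opening and the grip force at its end, in the units of the state.
- telemetry.sense(): the state, without advancing time (a new reading comes with each control period).
- viewer.grab_frame(name): name is "scene" or "top" or "wrist"; returns a dict with "img" (400x640x3 uint8, red, green, blue), "range_z" (400x640 float32, m along the optical axis (not along the pixel's ray), 0 where there is no reading), "mtx" (3x3 intrinsics, pixels), "rvec" (rotation vector, rad) and "tvec" (3), from world to camera coordinates, as OpenCV has them. Camera axes: x right, y down, z forward; pixel columns grow to the right and rows downward; lengths in m; the calibration is good to about 2 mm. A picture is of the moment at which its call begins.
- ticket.job_done(): hands the job in; it is judged then, once.
The state is a dict: "time_s": time; "joint_positions": joint angles; "joint_velocities": joint speeds; "tau": joint torques, N m; "ee_pos": TCP position; "orientation": TCP orientation; "ft_force": force on the tool from outside, world axes, zero at the start; "moment": the same for the moment, N m; "finger_gap": finger opening in m; "gripper_force": force on a finger pad.
Only numpy, scipy, OpenCV 4.12 (cv2) and the standard library are available. Lean on these libraries where they do the work, as an engineer would, in place of code of your own. Each camera call takes 0.05 s, during which the arm holds its last target. There are 200 camera calls.

TASK

Put the bench-levelling kit back in its carrying tray: lay the four wedges on their sides across the tray, head to tail, the first with its square face towards the fixed end, then the square packers that are there, so that they fill a block, and slide the follower gently up until the whole row is squeezed tight against that end. Then ease the follower back about 5 mm, so that the timber has room to swell in the damp, and leave it there, the row still closed up. Swing the keeper bar over the row and press it home into its catch, and leave the other things on the bench where they are.

Things in the scene. Friction and masses are not known exactly. Their poses are not given: they have to be found in the camera images.
- tray: Steel carrying tray, fixed to the bench. Origin under its centre, z up. Floor 4 thick (wedges lie at z = 4). Inside 138 wide along x and 330 long along y; walls 5 thick, tops at z = 34. The fixed end is at y = -165, the far end wall at y = +165. Wedges lie along its x. A low catch post (18 wide, top at z = 61) stands on the fixed end at x = +20. Guide rods for the follower run outside both long walls (below z = 30, out to x = +-90).
- end_stop (a point): Point on the tray's fixed end wall (30 high above the floor): the middle of its inner face, on the tray's floor; its y points along the tray towards the follower, so a point's y here is its distance from the fixed end.
- follower (a joint): The sliding follower plate, which travels along the tray's y on two rods. Value (m) = clear length between the fixed end's inner face and the follower's face, 0 to 0.315; larger = further open. It stays where left; about 2 N moves it alone, 2 to 4 N more when it pushes a full row, and the resistance climbs steeply when the row is solid.
- face_plate (a point): The follower's steel plate, 132 wide, 30 high, 10 thick (y 0 to +10), with its upright grip tab. This point is the middle of the face that meets the wedges, on the tray's floor; axes as the tray's. A wedge ahead of it has negative y here.
- follower_tab (a point): Centre of the top of the follower's black upright grip tab: 30 wide along the tray's x, 10 thick along y, standing 40 clear above the plate (from 33 to 73 above the table; wedges' tops in the tray are at 34). Pinch it along y from above. It stands 40 to the +x side of the tray's middle, and 5 beyond the plate's face.
- keeper (a joint): The hinged keeper bar (rad): 0 = shut, level over the wedges and snapped under the ball catch; grows as it is swung up and over towards the tray's +x side, to 2.45. Stiff hinge: it stays where left (2 to 3 N at the bar moves it). From about 0.35 down to 0.1 it must be pushed past a spring ball on the fixed end's post, some 4 to 10 N down on the bar.
- keeper_bar (a point): Middle of the keeper's bar, on the upper face of the bar when shut. The bar is steel, 352 long along the tray's y, 14 wide, 8 thick, 72 from the hinge line, on an arm 5 thick at each end just outside the tray's end walls. Shut, it lies over the tray's middle line (x = 0), its top 46 above the table.
- keeper_hinge (a point): Point on the keeper's hinge line at the middle of the tray's length: tray x = +72, 42 above the table; the line runs along the tray's y. At angle a the bar's middle is at tray x = 72 - 72 cos a, height 42 + 72 sin a.
- wedge1: Beech levelling wedge lying on its side, so that its wedge outline is seen from above: 130 long, 36 thick at the head, 16 at the tail, 30 high as it lies, 72 g. Origin on its underside, half way along and half way through (13 from either long face there). x points from tail to head (head end x = +65, tail end x = -65); the square face is the plane y = -13, square to both ends; the sloped face runs from y = +3 at the tail to y = +23 at the head; z is up.
- wedge2: Another such wedge, same size and axes as wedge1.
- wedge3: Another such wedge, same size and axes as wedge1.
- wedge4: Another such wedge, same size and axes as wedge1.
- packer1: Beech packer, a plain square bar 130 long, 28 x 28 in section, 75 g. Origin at its centre (14 above what it lies on), x along its length; which of its four long sides is up does not matter. It may be absent.
- packer2: Another such packer, same size and axes as packer1. It may be absent.
- plug_tray: Bystander: black plug tray with compost and seedlings, 200 x 140, 45 high (70 with leaves). Origin under its centre.
- scraper: Bystander: bench scraper, yellow handle 150 long, 30 wide, steel blade 120 across; 26 high. Origin under the middle, where the blade meets the handle; handle towards its -x.
- pots: Bystander: terracotta-coloured plant pot full of compost, 94 across, 112 high. Origin under its centre.
Not all that is in view belongs to the job. What is shaped like the packer2 but purple is not meant.

How it is judged:
On the way, in this order (a step that is already met when the one before it is completed fails the run):
1. the wedges lie head to tail, then the packers, in the tray and the follower squeezes the row against the fixed end (angle between each of wedge1, wedge2, wedge3, wedge4's own z axis and vertical below 0.1 rad and z of wedge1 in the frame of tray between -0.005 and 0.01 m and angle between the x axis of each of wedge1, wedge2, wedge3, wedge4, packer1, packer2 and the x axis of tray, either way round below 0.06 rad and y of each of wedge1, wedge2, wedge3, wedge4 in the frame of end_stop above 0.005 m and z of wedge2 in the frame of tray between -0.005 and 0.01 m and z of wedge3 in the frame of tray between -0.005 and 0.01 m and z of wedge4 in the frame of tray between -0.005 and 0.01 m and z of packer1 in the frame of tray between 0.01 and 0.024 m and y of each of packer1, packer2 in the frame of end_stop above 0.1 m and z of packer2 in the frame of tray between 0.01 and 0.024 m and y of any of wedge1, wedge2, wedge3, wedge4 in the frame of end_stop below 0.018 m and (horizontal distance between wedge1 and wedge2 below 0.03 m or horizontal distance between wedge1 and wedge3 below 0.03 m or horizontal distance between wedge1 and wedge4 below 0.03 m) and (horizontal distance between wedge2 and wedge1 below 0.03 m or horizontal distance between wedge2 and wedge3 below 0.03 m or horizontal distance between wedge2 and wedge4 below 0.03 m) and (horizontal distance between wedge3 and wedge1 below 0.03 m or horizontal distance between wedge3 and wedge2 below 0.03 m or horizontal distance between wedge3 and wedge4 below 0.03 m) and (horizontal distance between wedge4 and wedge1 below 0.03 m or horizontal distance between wedge4 and wedge2 below 0.03 m or horizontal distance between wedge4 and wedge3 below 0.03 m) and (horizontal distance between packer1 and wedge1 below 0.032 m or horizontal distance between packer1 and wedge2 below 0.032 m or horizontal distance between packer1 and wedge3 below 0.032 m or horizontal distance between packer1 and wedge4 below 0.032 m or horizontal distance between packer1 and packer2 below 0.032 m) and (horizontal distance between packer2 and wedge1 below 0.032 m or horizontal distance between packer2 and wedge2 below 0.032 m or horizontal distance between packer2 and wedge3 below 0.032 m or horizontal distance between packer2 and wedge4 below 0.032 m or horizontal distance between packer2 and packer1 below 0.032 m) and (contact force between follower and wedge1 above 3 N or contact force between follower and wedge2 above 3 N or contact force between follower and wedge3 above 3 N or contact force between follower and wedge4 above 3 N or contact force between follower and packer1 above 3 N or contact force between follower and packer2 above 3 N) and (contact force between tray and wedge1 above 3.5 N or contact force between tray and wedge2 above 3.5 N or contact force between tray and wedge3 above 3.5 N or contact force between tray and wedge4 above 3.5 N)), for 0.1 s.
2. the follower has been eased back by 2 to 10 mm from the closed row (angle between each of wedge1, wedge2, wedge3, wedge4's own z axis and vertical below 0.1 rad and z of wedge1 in the frame of tray between -0.005 and 0.01 m and angle between the x axis of each of wedge1, wedge2, wedge3, wedge4, packer1, packer2 and the x axis of tray, either way round below 0.06 rad and y of each of wedge1, wedge2, wedge3, wedge4 in the frame of end_stop above 0.005 m and z of wedge2 in the frame of tray between -0.005 and 0.01 m and z of wedge3 in the frame of tray between -0.005 and 0.01 m and z of wedge4 in the frame of tray between -0.005 and 0.01 m and z of packer1 in the frame of tray between 0.01 and 0.024 m and y of each of packer1, packer2 in the frame of end_stop above 0.1 m and z of packer2 in the frame of tray between 0.01 and 0.024 m and y of any of wedge1, wedge2, wedge3, wedge4 in the frame of end_stop below 0.018 m and (horizontal distance between wedge1 and wedge2 below 0.03 m or horizontal distance between wedge1 and wedge3 below 0.03 m or horizontal distance between wedge1 and wedge4 below 0.03 m) and (horizontal distance between wedge2 and wedge1 below 0.03 m or horizontal distance between wedge2 and wedge3 below 0.03 m or horizontal distance between wedge2 and wedge4 below 0.03 m) and (horizontal distance between wedge3 and wedge1 below 0.03 m or horizontal distance between wedge3 and wedge2 below 0.03 m or horizontal distance between wedge3 and wedge4 below 0.03 m) and (horizontal distance between wedge4 and wedge1 below 0.03 m or horizontal distance between wedge4 and wedge2 below 0.03 m or horizontal distance between wedge4 and wedge3 below 0.03 m) and (horizontal distance between packer1 and wedge1 below 0.032 m or horizontal distance between packer1 and wedge2 below 0.032 m or horizontal distance between packer1 and wedge3 below 0.032 m or horizontal distance between packer1 and wedge4 below 0.032 m or horizontal distance between packer1 and packer2 below 0.032 m) and (horizontal distance between packer2 and wedge1 below 0.032 m or horizontal distance between packer2 and wedge2 below 0.032 m or horizontal distance between packer2 and wedge3 below 0.032 m or horizontal distance between packer2 and wedge4 below 0.032 m or horizontal distance between packer2 and packer1 below 0.032 m) and y of each of wedge1, wedge2, wedge3, wedge4 in the frame of face_plate below -0.015 m and y of each of packer1, packer2 in the frame of face_plate below -0.016 m and (y of any of wedge1, wedge2, wedge3, wedge4 in the frame of face_plate above -0.023 m or y of any of packer1, packer2 in the frame of face_plate above -0.024 m)), for 0.2 s.
At the end, for the whole second after the job is handed in: All wedges and packers flat on the tray floor, within 3 degrees of square, packers last; first wedge square face to the fixed end (5 mm), the next head to tail, closed up (neighbours' middles within 32 mm, wedges 30); follower 2 to 10 mm clear of the row; keeper under 0.05 rad; all at rest (all of step 2 and value of joint keeper below 0.05 rad and linear speed of each of wedge1, wedge2, wedge3, wedge4, packer1, packer2 below 0.02 m/s); the robot touches nothing.
It fails at once if the plug tray is pushed more than 3 cm (distance of plug_tray from where it was at the start of the episode above 0.03 m).
It fails at once if the scraper is pushed more than 3 cm (distance of scraper from where it was at the start of the episode above 0.03 m).
It fails at once if the plant pot is pushed more than 3 cm (distance of pots from where it was at the start of the episode above 0.03 m).
It fails at once if the row is rammed: over 60 N between the follower and the row (contact force between follower and wedge1 above 60 N or contact force between follower and wedge2 above 60 N or contact force between follower and wedge3 above 60 N or contact force between follower and wedge4 above 60 N or contact force between follower and packer1 above 60 N or contact force between follower and packer2 above 60 N).
Of packer1, packer2 only 1 to 2 are there at a start; the rules pass over those that are not, and their reading is None.
At some moment in a run one of wedge1, wedge2, wedge3, wedge4, packer1, packer2 may be knocked a few centimetres aside while the robot is not near it.
It also fails if it takes over 210 s, if anything falls off the work surface, if the arm or the gripper's body presses on something with over 40 N, if the wrist force passes 120 N, or if a joint passes its speed limit or range.

## Working session

There is one attempt and no reset: what is moved stays moved. The work goes in short steps, Python scripts to look and compute and a tool call to move; the robot and the scene stay as the last step left them, time stands still between calls to the robot, and variables do not carry over. Pictures are saved under pics/ and viewed, at most 14 in all, crops included, and the job is handed in when it is done.

Besides the shell and the picture viewer there is one more tool, called after "Call:" in YAML: its name, and indented under it one key for each argument. send_rows: Moves the arm, as the interface text tells. Its arguments: {"type":"object","properties":{"turn":{"type":"array","items":{"type":"array","items":{"type":"number"}}},"translation":{"type":"array","items":{"type":"array","items":{"type":"number"}}},"gripper":{"type":"array","items":{"type":"number"}},"grip_force":{"type":"number"}},"required":["turn","translation","gripper"]}

```bash
mkdir -p pics
cat > h.py <<'E'
import numpy as np, cv2
from station import telemetry, viewer, ticket
def grab(n):
    f=viewer.grab_frame(n); f['R']=cv2.Rodrigues(np.array(f['rvec'],float))[0]; f['t']=np.array(f['tvec'],float).ravel(); return f
def save(f,name,crop=None,scale=1):
    im=f['img'][:,:,::-1]
    if crop: im=im[crop[1]:crop[3],crop[0]:crop[2]]
    if scale!=1: im=cv2.resize(im,None,fx=scale,fy=scale,interpolation=cv2.INTER_CUBIC)
    cv2.imwrite('pics/'+name,im)
def ray(f,uv,z):
    uv=np.atleast_2d(uv).astype(float); d=np.c_[uv,np.ones(len(uv))]@np.linalg.inv(f['mtx']).T@f['R']
    c=-f['R'].T@f['t']; return c+d*((z-c[2])/d[:,2])[:,None]
def cloud(f):
    v,u=np.mgrid[0:400,0:640]; Z=f['range_z']; p=np.stack([u,v,np.ones_like(u)],-1)@np.linalg.inv(f['mtx']).T*Z[...,None]
    return (p-f['t'])@f['R']
def proj(f,P):
    return cv2.projectPoints(np.atleast_2d(P).astype(float),np.array(f['rvec'],float),f['t'],f['mtx'],None)[0][:,0]
E
python3 - <<'E'
from h import *
for n in('scene','top'):
    f=grab(n); save(f,n+'0.png'); print(n,-f['R'].T@f['t'],f['R'][2],f['mtx'][0,0])
print(telemetry.sense())
E
```

```text
scene [ 1.17611895 -0.17759886  0.96967598] [-0.57244371  0.17879868 -0.80021199] 412.5981815057011
top [0.44447087 0.00184256 1.60608137] [ 0.07173067 -0.00534439 -0.99740972] 453.24363582258906
{'time_s': 0.1, 'joint_positions': array([ 1.20231274,  0.60005546, -0.0025382 ,  1.6000038 ,  0.00181646,
        0.94287238, -0.07977853]), 'joint_velocities': array([-1.33506099e-03, -3.72306307e-03,  3.90687655e-04, -8.01395990e-05,
       -3.85107623e-05, -4.04849743e-04, -6.18978715e-04]), 'tau': array([ 5.22376227e-03, -7.66553736e+01,  1.50226660e+00, -2.52937764e+01,
       -5.22916170e-02,  1.36247033e-02,  1.02359941e-04]), 'ee_pos': array([ 0.20846367, -0.69408014,  0.3019553 ]), 'orientation': array([-3.10691773e+00, -4.56652699e-01,  5.23673163e-04]), 'ft_force': array([-0.3933174 ,  0.18795355,  0.05423645]), 'moment': array([ 0.03443349, -0.02622722,  0.01448354]), 'gripper_force': 0.0, 'finger_gap': 0.09277269667454549}
```

View pics/top0.png

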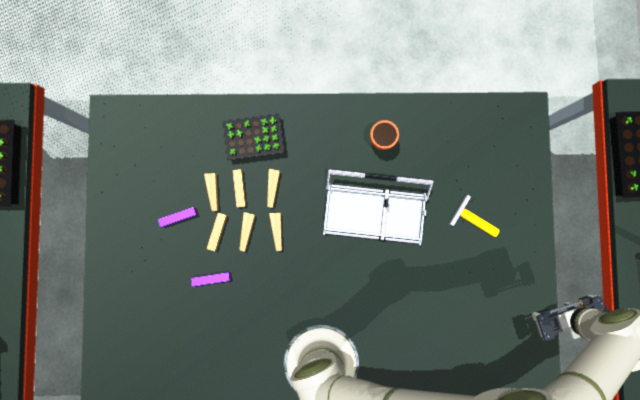

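View pics/scene0.png

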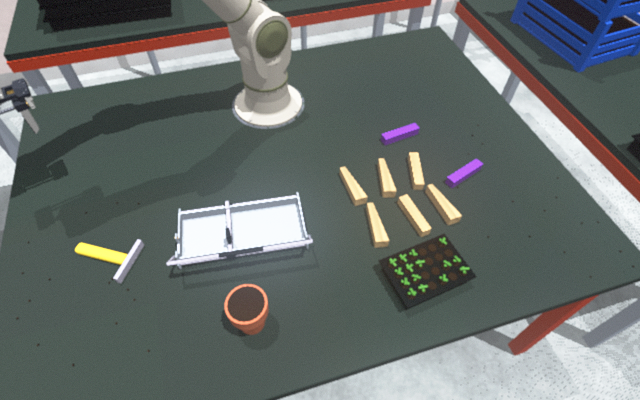

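The top view shows six beech pieces at about (211,192), (239,188), (273,188), (216,232), (247,232) and (276,232). The purple bars at (177,217) and (210,280) are not meant. The keeper lies open on the far side of the tray (about (380,178)), so tray +x points away from the robot and the fixed end is on the right (about 425). The follower tab is at (387,203).

```bash
cat >> h.py <<'E'
def pieces(f,z=0.03,amin=100):
    hsv=cv2.cvtColor(f['img'],cv2.COLOR_RGB2HSV); m=cv2.inRange(hsv,(10,50,120),(24,190,255))
    out=[]
    for c in cv2.findContours(m,cv2.RETR_EXTERNAL,cv2.CHAIN_APPROX_NONE)[0]:
        if cv2.contourArea(c)<amin: continue
        w=ray(f,c[:,0],z)[:,:2]; r=cv2.minAreaRect((w*1000).astype(np.float32)); out.append((c[:,0].mean(0),w,r))
    return out
def delta(pos,yaw,s=None):
    """shift (mm, tool axes) and turn (deg) to reach TCP pos with tool x at world yaw (deg), tool down"""
    from scipy.spatial.transform import Rotation as Ro
    s=s or telemetry.sense(); R=Ro.from_rotvec(s['orientation'])
    T=Ro.from_matrix(np.array([[np.cos(np.radians(yaw)),np.sin(np.radians(yaw)),0],[np.sin(np.radians(yaw)),-np.cos(np.radians(yaw)),0],[0,0,-1]]).T)
    return (R.inv().apply(np.array(pos)-s['ee_pos'])*1000).round(1),np.degrees((R.inv()*T).as_rotvec()).round(1)
E
python3 - <<'E'
from h import *
f=grab('top')
for c,w,r in pieces(f): print(c.round(),np.round(r[0]),np.round(r[1]),r[2])
save(f,'c1.png',(140,150,440,300),2.6)
print(ray(f,[[328,170],[433,181],[422,243],[324,236],[387,203]],.034).round(3))
for q in [(0.5,0.0),(0.53,0.25)]: print(delta((*q,.4),0))
w=grab('wrist'); print(-w['R'].T@w['t'],w['R'],w['mtx'])
E
```

```text
[384. 134.] [ 798. -232.] [102.  97.] 89.65373229980469
[[ 0.669 -0.031  0.034]
 [ 0.628 -0.398  0.034]
 [ 0.413 -0.354  0.034]
 [ 0.439 -0.016  0.034]
 [ 0.552 -0.236  0.034]]
(array([ 478.9, -581. ,  -97.3]), array([-0.1,  0. , 16.7]))
(array([ 579.5, -811.8,  -97. ]), array([-0.1,  0. , 16.7]))
[ 0.28961948 -0.67001694  0.38403956] [[ 0.28762511 -0.95774254 -0.00101536]
 [-0.91371057 -0.27471906  0.29943686]
 [-0.28706236 -0.08519782 -0.95411558]] [[284.10839195   0.         324.48958426]
 [  0.         284.10839195 197.12501427]
 [  0.           0.           1.        ]]
```

View pics/c1.png

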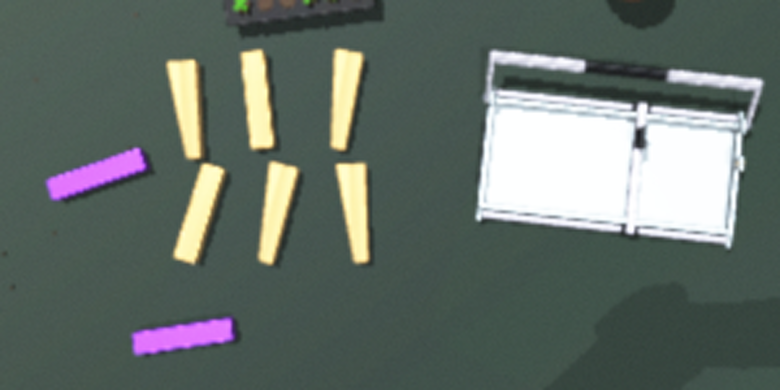

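Likely packers, since their width is constant: crop (258,100) and (200,213). The other four pieces taper, with their heads at the top. I'll confirm this from closer with the wrist camera.

Call:
send_rows:
  turn:
    - [0,0,0]
    - [0,0,0]
    - [0,0,8]
    - [0,0,16.7]
    - [0,0,16.7]
    - [0,0,16.7]
    - [0,0,16.7]
    - [0,0,16.7]
    - [0,0,16.7]
    - [0,0,16.7]
    - [0,0,16.7]
    - [0,0,16.7]
  translation:
    - [60,-35,-20]
    - [120,-70,-40]
    - [180,-100,-60]
    - [240,-135,-80]
    - [300,-165,-100]
    - [364,-197,-118]
    - [400,-250,-118]
    - [420,-320,-118]
    - [440,-380,-118]
    - [480,-460,-118]
    - [520,-540,-118]
    - [540,-600,-118]
  gripper: [93,93,93,93,93,93,93,93,93,93,93,93]

```text
time_s: 1.7
ee_pos: [0.5404, -0.074, 0.4205]
orientation: [3.142, 0.0, 0.001]
ft_force: [1.1, -0.2, 0.2]
finger_gap: 0.0926
gripper_force: 0.0
```

Run:
```python
from h import *
s=telemetry.sense(); print(s['time_s'],s['ee_pos'],s['joint_positions'].round(2))
f=grab('wrist'); save(f,'w1.png')
np.savez('w1.npz',**{k:f[k] for k in('img','range_z','mtx','rvec','tvec')})
```

```text
1.7 [ 0.54037194 -0.07400032  0.42046307] [ 0.09  0.26 -0.08  1.86  0.02  1.02 -1.57]
```

View pics/w1.png

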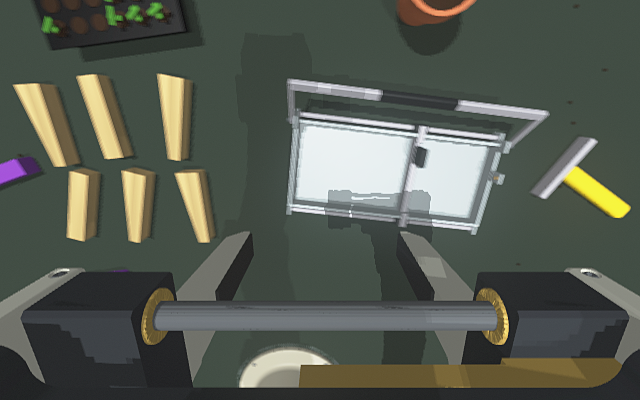

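The wrist view shows the beech pieces clearly. Packers are (105,115) and (83,205). Wedges are (45,122), (175,115), (138,205) and (195,205), all with their heads away from the robot. The tray's catch post is at (497,178) and the follower tab at (420,157).

```bash
cat >> h.py <<'E'
def tops(f,zlo=.024,zhi=.036,amin=80):
    """beech pieces: top-face points from depth -> centre, axis yaw, widths at both ends"""
    P=cloud(f); im=f['img'].astype(int); m=((P[...,2]>zlo)&(P[...,2]<zhi)&(im[...,0]-im[...,2]>25)&(im[...,0]>im[...,1])&(im[...,0]>120)).astype(np.uint8)
    m=cv2.morphologyEx(m,cv2.MORPH_OPEN,np.ones((3,3)))
    n,l,st,ce=cv2.connectedComponentsWithStats(m); out=[]
    for i in range(1,n):
        if st[i,4]<amin: continue
        q=P[l==i]; r=cv2.minAreaRect((q[:,:2]*1000).astype(np.float32)); b=cv2.boxPoints(r)/1000
        e=[b[1]-b[0],b[2]-b[1]]; a=max(e,key=np.linalg.norm); a=a/np.linalg.norm(a); a=a*np.sign(a[0]); n_=np.array([-a[1],a[0]])
        c=b.mean(0); s=(q[:,:2]-c)@a; t=(q[:,:2]-c)@n_
        ed=[]
        for s0 in np.arange(-.05,.051,.02):
            k=abs(s-s0)<.008
            if k.sum()>5: ed.append((s0,t[k].min(),t[k].max()))
        ed=np.array(ed); lo=np.polyfit(ed[:,0],ed[:,1],1); hi=np.polyfit(ed[:,0],ed[:,2],1)
        yaw=np.degrees(np.arctan2(a[1],a[0]))
        ylo,yhi=yaw+np.degrees(np.arctan(lo[0])),yaw+np.degrees(np.arctan(hi[0]))
        mid=c+n_*(lo[1]+hi[1])/2
        out.append(dict(px=ce[i].round(),mid=mid.round(4),z=round(float(np.median(q[:,2])),4),L=round(float(np.ptp(s)),3),wtail=round(np.polyval(hi,-.065)-np.polyval(lo,-.065),4),whead=round(np.polyval(hi,.065)-np.polyval(lo,.065),4),yaw_right=ylo.round(1),yaw_left=yhi.round(1)))
    return out
def load(p):
    f=dict(np.load(p)); f['R']=cv2.Rodrigues(f['rvec'])[0]; f['t']=f['tvec'].ravel(); return f
E
python3 - <<'E'
from h import *
f=load('w1.npz')
for o in tops(f): print(o)
P=cloud(f); 
reg=np.zeros((400,640),bool); reg[70:235,285:550]=1
g=f['img'].astype(int); 
for lo,hi in [(.030,.038),(.002,.007),(.055,.064),(.066,.078),(.080,.1)]:
    m=reg&(P[...,2]>lo)&(P[...,2]<hi); q=P[m][:,:2]
    print(lo,m.sum(),cv2.minAreaRect((q*1000).astype(np.float32)),q.mean(0),q.min(0),q.max(0))
m=(reg&(P[...,2]>.002)&(P[...,2]<.007)).astype(np.uint8)
n,l,st,ce=cv2.connectedComponentsWithStats(m)
for i in range(1,n):
    if st[i,4]>300: print(st[i],cv2.minAreaRect((P[l==i][:,:2]*1000).astype(np.float32)))
vis=f['img'].copy()
E
```

```text
{'px': array([102., 116.]), 'mid': array([0.6093, 0.2836]), 'z': 0.0281, 'L': 0.129, 'wtail': np.float64(0.0284), 'whead': np.float64(0.0275), 'yaw_right': np.float64(6.8), 'yaw_left': np.float64(6.4)}
{'px': array([174., 112.]), 'mid': array([0.6069, 0.1677]), 'z': 0.0303, 'L': 0.131, 'wtail': np.float64(0.0164), 'whead': np.float64(0.037), 'yaw_right': np.float64(-10.9), 'yaw_left': np.float64(-1.9)}
{'px': array([ 42., 120.]), 'mid': array([0.5959, 0.3777]), 'z': 0.0302, 'L': 0.129, 'wtail': np.float64(0.0187), 'whead': np.float64(0.037), 'yaw_right': np.float64(3.4), 'yaw_left': np.float64(11.4)}
{'px': array([135., 202.]), 'mid': array([0.456 , 0.2591]), 'z': 0.0301, 'L': 0.132, 'wtail': np.float64(0.017), 'whead': np.float64(0.0359), 'yaw_right': np.float64(-14.8), 'yaw_left': np.float64(-6.5)}
{'px': array([ 79., 206.]), 'mid': array([0.4566, 0.3613]), 'z': 0.0281, 'L': 0.131, 'wtail': np.float64(0.0283), 'whead': np.float64(0.0278), 'yaw_right': np.float64(-17.1), 'yaw_left': np.float64(-17.3)}
{'px': array([195., 203.]), 'mid': array([0.4553, 0.1513]), 'z': 0.0302, 'L': 0.13
[... 623 characters left out ...]
.27997586] [ 0.50782362 -0.37332582] [ 0.62093163 -0.0249634 ]
0.066 238 ((579.8444213867188, -198.35276794433594), (351.18408203125, 79.71786499023438), 84.02171325683594) [ 0.573298   -0.23400061] [ 0.53707098 -0.37629304] [ 0.63731983 -0.0264285 ]
0.08 1528 ((629.0706176757812, -203.49493408203125), (351.7455749511719, 27.852907180786133), 83.65098571777344) [ 0.63229363 -0.20164635] [ 0.59619945 -0.37874873] [ 0.66167742 -0.02823198]
[ 295  123  125   88 8232] ((521.3726196289062, -127.59489440917969), (204.2981414794922, 137.05450439453125), 83.39503479003906)
[ 409  138   82   81 4615] ((501.687744140625, -296.88848876953125), (117.59748840332031, 137.1614532470703), 83.25045013427734)
```

Call:
send_rows:
  turn:
    - [0,0,6.6]
    - [0,0,6.6]
    - [0,0,6.6]
    - [0,0,6.6]
    - [0,0,6.6]
    - [0,0,6.6]
    - [0,0,6.6]
    - [0,0,6.6]
    - [0,0,6.6]
    - [0,0,6.6]
    - [0,0,6.6]
  translation:
    - [5,50,30]
    - [10,110,60]
    - [10,164,90]
    - [10,164,150]
    - [10,164,210]
    - [10,164,260]
    - [10,164,295]
    - [10,164,295]
    - [10,164,295]
    - [10,164,295]
    - [10,164,295]
  gripper: [60,60,60,60,60,60,60,10,5,0,0]
  grip_force: 20

```text
time_s: 3.12
ee_pos: [0.5511, -0.2397, 0.1268]
orientation: [3.136, -0.18, 0.004]
ft_force: [-0.2, 2.0, 0.8]
finger_gap: 0.0247
gripper_force: 0.9
```

Call:
send_rows:
  turn:
    - [0,0,0]
    - [0,0,0]
    - [0,0,0]
    - [0,0,0]
  translation:
    - [0,0,0]
    - [0,0,0]
    - [0,0,0]
    - [0,-2,0]
  gripper: [0,0,0,0]

```text
time_s: 3.62
ee_pos: [0.5509, -0.2391, 0.1259]
orientation: [3.135, -0.181, 0.002]
ft_force: [-0.3, -2.1, 5.7]
finger_gap: 0.0099
gripper_force: 20.0
```

Call:
send_rows:
  turn:
    - [0,0,0]
    - [0,0,0]
    - [0,0,0]
    - [0,0,0]
    - [0,0,0]
    - [0,0,0]
    - [0,0,0]
    - [0,0,0]
    - [0,0,0]
    - [0,0,0]
    - [0,0,0]
    - [0,0,0]
  translation:
    - [0,-15,0]
    - [0,-40,0]
    - [0,-65,0]
    - [0,-90,0]
    - [0,-115,0]
    - [0,-140,0]
    - [0,-165,0]
    - [0,-180,0]
    - [0,-188,0]
    - [0,-188,0]
    - [0,-188,0]
    - [0,-188,-60]
  gripper: [0,0,0,0,0,0,0,0,0,40,60,93]

```text
time_s: 5.12
ee_pos: [0.5703, -0.0515, 0.182]
orientation: [3.136, -0.181, -0.014]
ft_force: [1.0, -0.0, 0.4]
finger_gap: 0.0354
gripper_force: 0.0
```

```bash
cat >> h.py <<'E'
T=np.array([.516,-.1907]); TY=-6.64
XH=np.array([np.cos(np.radians(TY)),np.sin(np.radians(TY))]); YH=np.array([-XH[1],XH[0]])
def tw(x,y): return T+x*XH/1000+y*YH/1000
def wt(p): d=(np.asarray(p)-T)*1000; return np.stack([d@XH,d@YH],-1)
E
python3 - <<'E'
from h import *
s=telemetry.sense(); print(wt(s['ee_pos'][:2]),s['ee_pos'],s['ft_force'],s['finger_gap'])
# pick wedge A (nearest): 
print(delta((0.4553,0.1513,.2),6.0))
E
```

```text
[ 37.79918049 144.5200202 ] [ 0.57025657 -0.05152012  0.18200087] [ 1.0124178  -0.04556969  0.42306544] 0.035424639322256805
(array([-137.6, -188.3,  -17. ]), array([  0. ,   0.5, -12.6]))
```

Call:
send_rows:
  turn:
    - [0,0,-5]
    - [0,0,-12.6]
    - [0,0,-12.6]
    - [0,0,-12.6]
    - [0,0,-12.6]
    - [0,0,-12.6]
    - [0,0,-12.6]
    - [0,0,-12.6]
    - [0,0,-12.6]
    - [0,0,-12.6]
    - [0,0,-12.6]
    - [0,0,-12.6]
  translation:
    - [-10,-15,-20]
    - [-45,-60,-20]
    - [-80,-110,-20]
    - [-115,-155,-20]
    - [-137.5,-188.3,0]
    - [-137.5,-188.3,45]
    - [-137.5,-188.3,80]
    - [-137.5,-188.3,94]
    - [-137.5,-188.3,94]
    - [-137.5,-188.3,94]
    - [-137.5,-188.3,94]
    - [-137.5,-188.3,94]
  gripper: [60,60,60,60,60,60,60,60,60,40,20,10]

```text
time_s: 6.62
ee_pos: [0.4575, 0.1516, 0.0921]
orientation: [-3.137, -0.165, -0.002]
ft_force: [0.7, -0.3, 0.3]
finger_gap: 0.0347
gripper_force: 0.0
```

Call:
send_rows:
  turn:
    - [0,0,0]
    - [0,0,0]
    - [0,0,0]
    - [0,0,0]
    - [0,0,0]
  translation:
    - [0,0,0]
    - [0,0,0]
    - [0,0,0]
    - [0,0,-30]
    - [0,0,-80]
  gripper: [10,10,10,10,10]

```text
time_s: 7.25
ee_pos: [0.4565, 0.1514, 0.1711]
orientation: [3.136, 0.165, -0.005]
ft_force: [-0.2, -0.0, -1.2]
finger_gap: 0.0266
gripper_force: 19.9
```

Run:
```python
from h import *
s=telemetry.sense(); print(s['ee_pos'],s['finger_gap'],s['gripper_force'])
for z in (.16,.092): print(delta((*tw(0,-125),z),-2.2))
f=grab('wrist'); save(f,'w2.png')
for o in tops(f): print(o['mid'],o['wtail'],o['whead'],o['yaw_right'],o['yaw_left'])
```

```text
[0.45650058 0.15140103 0.17113298] 0.026627400593533357 19.9403911374975
(array([ -4.2, 468.4,  11.6]), array([0.1, 0.2, 8.2]))
(array([ -3.9, 468.3,  79.6]), array([0.1, 0.2, 8.2]))
[0.5596 0.3724] 0.016 0.0287 3.3 8.9
[0.5715 0.2795] 0.0283 0.0282 6.4 6.4
[0.5779 0.1712] 0.0137 0.0302 -11.0 -3.8
[0.457 0.361] 0.0284 0.0286 -16.8 -16.8
[0.4555 0.2599] 0.0168 0.037 -15.2 -6.4
```

View pics/w2.png

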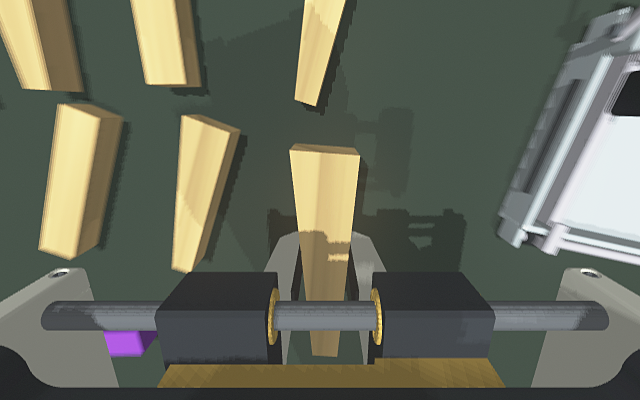

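The wedge is held squarely, with its head ahead at (325,150). The other five pieces have not moved.

Call:
send_rows:
  turn:
    - [0,0,0]
    - [0,0,3]
    - [0,0,6]
    - [0,0,8.2]
    - [0,0,8.2]
    - [0,0,8.2]
    - [0,0,8.2]
    - [0,0,8.2]
    - [0,0,8.2]
    - [0,0,8.2]
    - [0,0,8.2]
    - [0,0,8.2]
  translation:
    - [-1,30,-20]
    - [-2,85,-25]
    - [-3,145,-25]
    - [-4,205,-25]
    - [-4,265,-25]
    - [-4,325,-25]
    - [-4,385,-25]
    - [-4,440,-10]
    - [-4,468.4,10]
    - [-4,468.4,30]
    - [-4,468.4,50]
    - [-4,468.4,60]
  gripper: [10,10,10,10,10,10,10,10,10,10,10,10]

```text
time_s: 8.8
ee_pos: [0.5018, -0.3145, 0.1102]
orientation: [-3.14, 0.06, 0.002]
ft_force: [0.1, -0.4, -0.5]
finger_gap: 0.0268
gripper_force: 19.9
```

Run:
```python
from h import *
s=telemetry.sense(); print(wt(s['ee_pos'][:2]),s['ee_pos'],s['ft_force'])
print(delta((*tw(0,-125),.0935),-2.2))
```

```text
[   0.18618903 -124.60829775] [ 0.5017764  -0.31449399  0.11016278] [ 0.08506018 -0.39621856 -0.5439556 ]
(array([-0.2,  0.4, 16.7]), array([-0. ,  0.1,  0. ]))
```

Call:
send_rows:
  turn:
    - [0,0,0]
    - [0,0,0]
    - [0,0,0]
    - [0,0,0]
    - [0,0,0]
    - [0,0,0]
    - [0,0,0]
  translation:
    - [0,0.4,10]
    - [0,0.4,16.5]
    - [0,0.4,16.5]
    - [0,0.4,16.5]
    - [0,0.4,16.5]
    - [0,0.4,-30]
    - [0,0.4,-90]
  gripper: [10,10,10,38,38,38,38]

```text
time_s: 9.68
ee_pos: [0.5018, -0.3147, 0.2015]
orientation: [-3.14, 0.059, 0.004]
ft_force: [0.6, -0.6, 0.2]
finger_gap: 0.0379
gripper_force: 0.0
```

Run:
```python
from h import *
s=telemetry.sense(); print(s['ee_pos'],s['ft_force'],s['finger_gap'])
f=grab('wrist')
for o in tops(f,.024,.042): print(o['px'],o['mid'],wt(o['mid']),o['z'],o['wtail'],o['whead'],o['yaw_right'],o['yaw_left'])
print(delta((.6069,.1677,.0885),-6.4))
```

```text
[ 0.50178238 -0.31471418  0.20148481] [ 0.56104208 -0.57657934  0.24090621] 0.03792599433552079
[325. 190.] [ 0.4985 -0.3145] [  -3.06754326 -124.99312052] 0.0341 0.016 0.0362 -6.6 2.2
(array([  83.3, -487.9,  119.9]), array([ 0.2, -0.4,  4.2]))
```

Call:
send_rows:
  turn:
    - [0,0,0]
    - [0,0,0]
    - [0,0,4]
    - [0,0,4.2]
    - [0,0,4.2]
    - [0,0,4.2]
    - [0,0,4.2]
    - [0,0,4.2]
    - [0,0,4.2]
    - [0,0,4.2]
    - [0,0,4.2]
    - [0,0,4.2]
  translation:
    - [5,-30,0]
    - [15,-85,0]
    - [25,-145,0]
    - [35,-205,0]
    - [45,-265,0]
    - [55,-325,0]
    - [65,-385,0]
    - [75,-440,0]
    - [83,-487.9,20]
    - [83,-487.9,70]
    - [83,-487.9,110]
    - [83,-487.9,119.9]
  gripper: [60,60,60,60,60,60,60,60,60,60,60,60]

```text
time_s: 11.22
ee_pos: [0.6028, 0.1698, 0.0839]
orientation: [-3.137, 0.174, 0.004]
ft_force: [-28.2, -4.9, 124.1]
finger_gap: 0.0595
gripper_force: 61.8
```

Run:
```python
from h import *
s=telemetry.sense(); print(s['ee_pos'],s['ft_force'],s['finger_gap'])
print(delta((.6069,.1677,.0885),-6.4))
f=grab('wrist')
for o in tops(f,.024,.042): print(o['px'],o['mid'],o['z'],o['L'],o['wtail'],o['whead'],o['yaw_right'],o['yaw_left'])
```

```text
[0.60280139 0.16980817 0.08390103] [-28.19602951  -4.87022434 124.14002631] 0.05953158825569127
(array([ 4.3,  1.6, -4.6]), array([0. , 0.1, 0. ]))
[328. 212.] [0.6277 0.1655] 0.0301 0.09 0.021 0.0374 -10.2 -3.0
[ 95. 222.] [0.6375 0.2863] 0.028 0.073 0.0288 0.0283 6.5 6.3
[327. 343.] [0.5529 0.1738] 0.03 0.021 0.0131 0.0223 -9.3 -5.3
```

The fingertips pressed on the bench because my shift included a transient tilt reading. I'll lift now, and from here on compute with a purely vertical tool after a settled row.

Call:
send_rows:
  turn:
    - [0,0,0]
    - [0,0,0]
    - [0,0,0]
  translation:
    - [0,0,-4]
    - [0,0,-8]
    - [0,0,-8]
  gripper: [60,60,60]

```text
time_s: 11.65
ee_pos: [0.604, 0.1693, 0.0897]
orientation: [-3.137, 0.175, -0.001]
ft_force: [-0.5, 0.2, -0.5]
finger_gap: 0.0602
gripper_force: 0.0
```

```bash
cat >> h.py <<'E'
def delta(pos,yaw,s=None):
    s=s or telemetry.sense(); R=cv2.Rodrigues(s['orientation'])[0]; y0=np.arctan2(R[1,0],R[0,0])
    x=np.array([np.cos(y0),np.sin(y0)]); y=np.array([x[1],-x[0]]); d=(np.array(pos)-s['ee_pos'])*1000
    return np.round([d[:2]@x,d[:2]@y,-d[2]],1),round((np.degrees(y0)-yaw+180)%360-180,1),'z',round(s['ee_pos'][2],4),'F',s['ft_force'].round(1),'gap',round(s['finger_gap']*1000,1),'tray',wt(s['ee_pos'][:2]).round(1),'yaw',np.degrees(y0).round(1),'tilt',np.degrees(np.hypot(*R[2,:2])).round(2),'t',s['time_s']
E
python3 - <<'E'
from h import *
print(*delta((.6069,.1677,.089),-6.4))
E
```

```text
[3.  1.2 0.7] 0.0 z 0.0897 F [-0.5  0.2 -0.5] gap 60.2 tray [ 45.8 367.7] yaw -6.4 tilt 0.04 t 11.65
```

Call:
send_rows:
  turn:
    - [0,0,0]
    - [0,0,0]
    - [0,0,0]
    - [0,0,0]
    - [0,0,0]
    - [0,0,0]
    - [0,0,0]
    - [0,0,0]
    - [0,0,0]
    - [0,0,0]
    - [0,0,0]
  translation:
    - [3,1.2,0.5]
    - [3,1.2,0.5]
    - [3,1.2,0.5]
    - [3,1.2,0.5]
    - [3,1.2,0.5]
    - [3,1.2,0.5]
    - [3,1.2,-15]
    - [3,1.2,-55]
    - [3,1.2,-95]
    - [3,1.2,-110]
    - [3,1.2,-110]
  gripper: [20,10,10,10,10,10,10,10,10,10,10]

```text
time_s: 13.02
ee_pos: [0.6069, 0.1679, 0.2007]
orientation: [-3.136, 0.175, -0.003]
ft_force: [0.1, -0.1, -0.6]
finger_gap: 0.0266
gripper_force: 19.9
```

Run:
```python
from h import *
print(*delta((*tw(0,-67),.15),177.8))
```

```text
[-50.8 433.5  50.7] 175.8 z 0.2007 F [ 0.1 -0.1 -0.6] gap 26.6 tray [ 48.8 366.7] yaw -6.4 tilt 0.13 t 13.025
```

Call:
send_rows:
  turn:
    - [0,0,-5]
    - [0,0,-15]
    - [0,0,-25]
    - [0,0,-35]
    - [0,0,-45]
    - [0,0,-55]
    - [0,0,-65]
    - [0,0,-75]
    - [0,0,-85]
    - [0,0,-95]
    - [0,0,-100]
    - [0,0,-100]
  translation:
    - [-2,15,0]
    - [-8,60,0]
    - [-14,110,0]
    - [-20,160,0]
    - [-26,210,0]
    - [-32,260,0]
    - [-38,310,0]
    - [-44,360,0]
    - [-48,400,0]
    - [-51,433.5,0]
    - [-51,433.5,0]
    - [-51,433.5,0]
  gripper: [10,10,10,10,10,10,10,10,10,10,10,10]

```text
time_s: 14.52
ee_pos: [0.507, -0.2576, 0.198]
orientation: [-2.15, -2.287, -0.001]
ft_force: [-0.0, -0.4, -1.0]
finger_gap: 0.0264
gripper_force: 19.9
```

Run:
```python
from h import *
print(*delta((*tw(0,-67),.12),177.8))
```

```text
[ 0.2  1.3 78. ] -84.3 z 0.198 F [-0.  -0.4 -1. ] gap 26.4 tray [ -1.3 -67.5] yaw 93.5 tilt 0.16 t 14.525
```

Call:
send_rows:
  turn:
    - [0,0,-6]
    - [0,0,-16]
    - [0,0,-26]
    - [0,0,-36]
    - [0,0,-46]
    - [0,0,-56]
    - [0,0,-66]
    - [0,0,-76]
    - [0,0,-84.3]
    - [0,0,-84.3]
    - [0,0,-84.3]
    - [0,0,-84.3]
  translation:
    - [0,1,0]
    - [0,1,0]
    - [0,1,0]
    - [0,1,0]
    - [0,1,0]
    - [0,1,0]
    - [0,1,0]
    - [0,1,15]
    - [0,1,40]
    - [0,1,65]
    - [0,1,78]
    - [0,1,78]
  gripper: [10,10,10,10,10,10,10,10,10,10,10,10]

```text
time_s: 16.02
ee_pos: [0.5086, -0.2565, 0.1206]
orientation: [-0.057, -3.139, -0.002]
ft_force: [-0.0, -0.4, -1.7]
finger_gap: 0.0266
gripper_force: 19.9
```

Run:
```python
from h import *
print(*delta((*tw(0,-67),.0945),177.8))
f=grab('wrist'); save(f,'w3.png')
```

```text
[ 0.4 -0.8 26.1] 0.1 z 0.1206 F [-0.  -0.4 -1.7] gap 26.6 tray [  0.3 -66.2] yaw 177.9 tilt 0.11 t 16.025
```

View pics/w3.png

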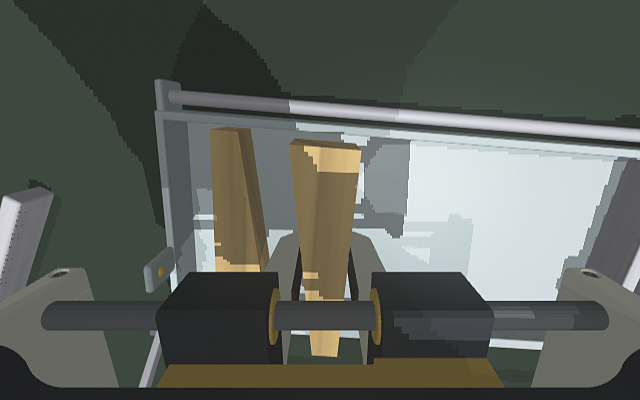

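Wedge 2 is held flipped, head towards the robot at (325,145), beside wedge 1 at (235,200). Next I lower and release it.

Call:
send_rows:
  turn:
    - [0,0,0]
    - [0,0,0]
    - [0,0,0]
    - [0,0,0]
    - [0,0,0]
    - [0,0,0]
    - [0,0,0]
    - [0,0,0]
    - [0,0,0]
    - [0,0,0]
  translation:
    - [0,-0.8,12]
    - [0,-0.8,23]
    - [0,-0.8,26]
    - [0,-0.8,26]
    - [0,-0.8,26]
    - [0,-0.8,26]
    - [0,-0.8,0]
    - [0,-0.8,-50]
    - [0,-0.8,-80]
    - [0,-0.8,-80]
  gripper: [10,10,10,10,40,40,40,40,40,40]

```text
time_s: 17.32
ee_pos: [0.5096, -0.2584, 0.2037]
orientation: [0.058, 3.137, -0.003]
ft_force: [0.4, 0.6, -0.6]
finger_gap: 0.0399
gripper_force: 0.0
```

Run:
```python
from h import *
print(*delta((.5959,.3777,.12),187.4))
```

```text
[-62.8 638.8  83.7] -9.5 z 0.2037 F [ 0.4  0.6 -0.6] gap 39.9 tray [  1.4 -68. ] yaw 177.9 tilt 0.23 t 17.325
```

Call:
send_rows:
  turn:
    - [0,0,0]
    - [0,0,-5]
    - [0,0,-9.5]
    - [0,0,-9.5]
    - [0,0,-9.5]
    - [0,0,-9.5]
    - [0,0,-9.5]
    - [0,0,-9.5]
    - [0,0,-9.5]
    - [0,0,-9.5]
    - [0,0,-9.5]
    - [0,0,-9.5]
  translation:
    - [-4,40,0]
    - [-10,100,0]
    - [-16,160,0]
    - [-22,220,0]
    - [-28,280,0]
    - [-34,340,0]
    - [-40,400,0]
    - [-46,460,0]
    - [-52,520,0]
    - [-58,580,0]
    - [-62.8,638.8,10]
    - [-62.8,638.8,10]
  gripper: [60,60,60,60,60,60,60,60,60,60,60,60]

```text
time_s: 18.82
ee_pos: [0.5925, 0.3835, 0.1897]
orientation: [0.212, -3.132, -0.004]
ft_force: [-0.2, -1.3, -0.6]
finger_gap: 0.0602
gripper_force: 0.0
```

Run:
```python
from h import *
print(*delta((.5959,.3777,.09),187.4))
f=grab('wrist')
for o in tops(f): print(o['px'],o['mid'],o['L'],o['wtail'],o['whead'],o['yaw_right'],o['yaw_left'])
```

```text
[-2.6 -6.2 99.7] 0.4 z 0.1897 F [-0.2 -1.3 -0.6] gap 60.2 tray [  9.6 579.1] yaw -172.2 tilt 0.18 t 18.825
[178.  52.] [0.4836 0.2541] 0.078 0.0232 0.0407 -14.3 -6.6
[311.  57.] [0.4743 0.3573] 0.095 0.0179 0.0327 -22.5 -16.0
[213. 201.] [0.6094 0.2842] 0.13 0.0278 0.0285 6.3 6.6
[317. 211.] [0.5965 0.3776] 0.131 0.0155 0.0359 3.2 12.2
```

Call:
send_rows:
  turn:
    - [0,0,0.4]
    - [0,0,0.4]
    - [0,0,0.4]
    - [0,0,0.4]
    - [0,0,0.4]
  translation:
    - [-1,-2,20]
    - [-2,-4,50]
    - [-2,-4,80]
    - [-2,-4,90]
    - [-2,-4,90]
  gripper: [60,60,60,60,60]

```text
time_s: 19.5
ee_pos: [0.5973, 0.3729, 0.1006]
orientation: [0.19, -3.135, 0.002]
ft_force: [0.3, 0.7, -0.3]
finger_gap: 0.0601
gripper_force: 0.0
```

Run:
```python
from h import *
print(*delta((.5962,.3777,.0895),187.6))
```

```text
[ 0.5  4.9 11.1] -0.7 z 0.1006 F [ 0.3  0.7 -0.3] gap 60.1 tray [ 15.6 569.3] yaw -173.1 tilt 0.09 t 19.5
```

Call:
send_rows:
  turn:
    - [0,0,-0.6]
    - [0,0,-0.6]
    - [0,0,-0.6]
    - [0,0,-0.6]
    - [0,0,-0.6]
    - [0,0,-0.6]
    - [0,0,-0.6]
    - [0,0,-0.6]
    - [0,0,-0.6]
    - [0,0,-0.6]
    - [0,0,-0.6]
  translation:
    - [0.5,4.5,5]
    - [0.5,4.5,11]
    - [0.5,4.5,11]
    - [0.5,4.5,11]
    - [0.5,4.5,11]
    - [0.5,4.5,11]
    - [0.5,4.5,11]
    - [0.5,4.5,-5]
    - [0.5,4.5,-50]
    - [0.5,4.5,-99]
    - [0.5,4.5,-99]
  gripper: [60,60,20,10,10,10,10,10,10,10,10]

```text
time_s: 20.88
ee_pos: [0.597, 0.3804, 0.2057]
orientation: [-0.208, 3.129, 0.006]
ft_force: [0.0, 0.4, -0.8]
finger_gap: 0.0269
gripper_force: 19.9
```

Run:
```python
from h import *
print(*delta((*tw(0,-9),.2),177.8))
```

```text
[ 158.2 -564.     5.7] 9.8 z 0.2057 F [ 0.   0.4 -0.8] gap 26.9 tray [ 14.4 576.6] yaw -172.4 tilt 0.4 t 20.875
```

Call:
send_rows:
  turn:
    - [0,0,0]
    - [0,0,5]
    - [0,0,9.8]
    - [0,0,9.8]
    - [0,0,9.8]
    - [0,0,9.8]
    - [0,0,9.8]
    - [0,0,9.8]
    - [0,0,9.8]
    - [0,0,9.8]
    - [0,0,9.8]
    - [0,0,9.8]
  translation:
    - [8,-30,0]
    - [25,-90,0]
    - [42,-150,0]
    - [59,-210,0]
    - [76,-270,0]
    - [93,-330,0]
    - [110,-390,0]
    - [127,-450,0]
    - [144,-510,0]
    - [155,-550,0]
    - [158,-562,0]
    - [158,-562,0]
  gripper: [10,10,10,10,10,10,10,10,10,10,10,10]

```text
time_s: 22.38
ee_pos: [0.5138, -0.1995, 0.2003]
orientation: [-0.062, -3.141, -0.001]
ft_force: [0.9, 0.7, 0.0]
finger_gap: 0.0264
gripper_force: 19.9
```

Call:
send_rows:
  turn:
    - [0,0,0]
    - [0,0,0]
    - [0,0,0]
    - [0,0,0]
    - [0,0,0]
  translation:
    - [0,0,10]
    - [0,0,45]
    - [0,0,80]
    - [0,0,80]
    - [0,0,80]
  gripper: [10,10,10,10,10]

```text
time_s: 23.0
ee_pos: [0.5147, -0.198, 0.1211]
orientation: [0.056, 3.141, 0.001]
ft_force: [-0.5, 0.4, -0.8]
finger_gap: 0.0266
gripper_force: 19.9
```

Run:
```python
from h import *
print(*delta((*tw(0,-9),.0945),177.8))
```

```text
[-0.3 -1.7 26.6] 0.1 z 0.1211 F [-0.5  0.4 -0.8] gap 26.6 tray [-0.5 -7.4] yaw 177.9 tilt 0.04 t 23.0
```

Call:
send_rows:
  turn:
    - [0,0,0]
    - [0,0,0]
    - [0,0,0]
    - [0,0,0]
    - [0,0,0]
    - [0,0,0]
    - [0,0,0]
    - [0,0,0]
    - [0,0,0]
    - [0,0,0]
    - [0,0,0]
  translation:
    - [0,-1.5,12]
    - [0,-1.5,23]
    - [0,-1.5,26.5]
    - [0,-1.5,26.5]
    - [0,-1.5,26.5]
    - [0,-1.5,26.5]
    - [0,-1.5,0]
    - [0,-1.5,-50]
    - [0,-1.5,-80]
    - [0,-1.5,-80]
    - [0,-1.5,-80]
  gripper: [10,10,10,10,40,40,40,40,40,40,40]

```text
time_s: 24.38
ee_pos: [0.5136, -0.2011, 0.1998]
orientation: [-0.06, -3.14, 0.0]
ft_force: [-0.3, 0.5, -0.3]
finger_gap: 0.0398
gripper_force: 0.0
```

Run:
```python
from h import *
f=grab('wrist')
for o in tops(f,.024,.042): print(o['px'],o['mid'],wt(o['mid']),o['z'],o['wtail'],o['whead'],o['yaw_right'],o['yaw_left'])
print(*delta((.456,.259,.19),169.3))
```

```text
[200. 199.] [ 0.5035 -0.3147] [   1.92204427 -124.61362584] 0.0342 0.0173 0.0375 -6.6 2.2
[257. 193.] [ 0.5033 -0.263 ] [ -4.25471762 -73.28354098] 0.0342 0.0118 0.0213 1.9 6.1
[273. 159.] [ 0.4752 -0.2453] [-34.21289286 -58.95148821] 0.0341 0.0138 0.0033 -1.8 -6.5
[317. 170.] [ 0.4804 -0.2065] [-33.53424133 -19.8104684 ] 0.0342 0.0021 0.0118 -6.4 -2.2
[325. 235.] [ 0.5416 -0.2018] [26.71178239 -8.06540027] 0.0342 0.0212 0.0398 -6.7 1.4
[ 75.  457.4   9.4] 8.5 z 0.1994 F [-0.  -0.1  0.3] gap 40.2 tray [ -1.3 -10.5] yaw 177.8 tilt 0.08 t 24.425
```

Call:
send_rows:
  turn:
    - [0,0,3]
    - [0,0,8.5]
    - [0,0,8.5]
    - [0,0,8.5]
    - [0,0,8.5]
    - [0,0,8.5]
    - [0,0,8.5]
    - [0,0,8.5]
    - [0,0,8.5]
    - [0,0,8.5]
    - [0,0,8.5]
    - [0,0,8.5]
  translation:
    - [5,30,0]
    - [14,85,0]
    - [24,145,0]
    - [34,205,0]
    - [44,265,0]
    - [54,325,0]
    - [64,390,0]
    - [71,435,0]
    - [75,457,10]
    - [75,457,40]
    - [75,457,75]
    - [75,457,75]
  gripper: [60,60,60,60,60,60,60,60,60,60,60,60]

```text
time_s: 25.92
ee_pos: [0.455, 0.2582, 0.1229]
orientation: [-0.29, -3.124, 0.005]
ft_force: [-0.3, -0.2, 0.2]
finger_gap: 0.0602
gripper_force: 0.0
```

Run:
```python
from h import *
f=grab('wrist')
for o in tops(f): print(o['px'],o['mid'],o['L'],o['wtail'],o['whead'],o['yaw_right'],o['yaw_left'])
print(*delta((.456,.259,.0895),169.3))
```

```text
[482. 191.] [0.4479 0.3635] 0.111 0.0262 0.0294 -16.8 -15.4
[327. 229.] [0.4485 0.261 ] 0.115 0.0147 0.0353 -15.4 -6.3
[374. 349.] [0.5597 0.2781] 0.032 0.0268 0.0275 5.9 6.2
[-0.4  0.4 34.8] 0.1 z 0.1243 F [-0.2  0.4  0.1] gap 60.1 tray [-112.   439.4] yaw 169.4 tilt 0.2 t 25.975
```

Call:
send_rows:
  turn:
    - [0,0,0]
    - [0,0,0]
    - [0,0,0]
    - [0,0,0]
    - [0,0,0]
    - [0,0,0]
    - [0,0,0]
    - [0,0,0]
    - [0,0,0]
    - [0,0,0]
    - [0,0,0]
    - [0,0,0]
  translation:
    - [0,0,15]
    - [0,0,28]
    - [0,0,34.5]
    - [0,0,34.5]
    - [0,0,34.5]
    - [0,0,34.5]
    - [0,0,34.5]
    - [0,0,34.5]
    - [0,0,20]
    - [0,0,-25]
    - [0,0,-75]
    - [0,0,-75]
  gripper: [60,60,60,20,10,10,10,10,10,10,10,10]

```text
time_s: 27.48
ee_pos: [0.4573, 0.2595, 0.2033]
orientation: [0.293, 3.124, 0.005]
ft_force: [0.2, 0.8, -1.2]
finger_gap: 0.0266
gripper_force: 19.9
```

Run:
```python
from h import *
print(*delta((*tw(0,49),.2),-2.2))
```

```text
[-137.9 -382.6    3.3] 171.5 z 0.2033 F [ 0.2  0.8 -1.2] gap 26.6 tray [-110.3  440.4] yaw 169.3 tilt 0.29 t 27.475
```

Call:
send_rows:
  turn:
    - [0,0,5]
    - [0,0,15]
    - [0,0,25]
    - [0,0,35]
    - [0,0,45]
    - [0,0,55]
    - [0,0,65]
    - [0,0,75]
    - [0,0,85]
    - [0,0,95]
    - [0,0,100]
    - [0,0,100]
  translation:
    - [-8,-20,0]
    - [-22,-60,0]
    - [-36,-100,0]
    - [-50,-140,0]
    - [-65,-180,0]
    - [-80,-220,0]
    - [-94,-260,0]
    - [-108,-300,0]
    - [-122,-340,0]
    - [-134,-370,0]
    - [-138,-382.5,0]
    - [-138,-382.5,0]
  gripper: [10,10,10,10,10,10,10,10,10,10,10,10]

```text
time_s: 28.98
ee_pos: [0.5206, -0.1437, 0.1995]
orientation: [-2.585, -1.785, 0.002]
ft_force: [0.6, -0.1, -1.0]
finger_gap: 0.0268
gripper_force: 19.9
```

Call:
send_rows:
  turn:
    - [0,0,5]
    - [0,0,15]
    - [0,0,25]
    - [0,0,35]
    - [0,0,45]
    - [0,0,55]
    - [0,0,65]
    - [0,0,71.5]
    - [0,0,71.5]
    - [0,0,71.5]
    - [0,0,71.5]
    - [0,0,71.5]
  translation:
    - [0,0,0]
    - [0,0,0]
    - [0,0,0]
    - [0,0,0]
    - [0,0,0]
    - [0,0,0]
    - [0,0,0]
    - [0,0,15]
    - [0,0,50]
    - [0,0,75]
    - [0,0,75]
    - [0,0,75]
  gripper: [10,10,10,10,10,10,10,10,10,10,10,10]

```text
time_s: 30.48
ee_pos: [0.5212, -0.1422, 0.1258]
orientation: [-3.141, 0.057, 0.0]
ft_force: [0.9, -0.1, 0.4]
finger_gap: 0.0268
gripper_force: 19.9
```

Run:
```python
from h import *
print(*delta((*tw(0,49),.0945),-2.2))
```

```text
[ 0.5 -0.2 31.3] 0.1 z 0.1258 F [ 0.9 -0.1  0.4] gap 26.8 tray [-0.4 48.8] yaw -2.1 tilt 0.01 t 30.475
```

Call:
send_rows:
  turn:
    - [0,0,0]
    - [0,0,0]
    - [0,0,0]
    - [0,0,0]
    - [0,0,0]
    - [0,0,0]
    - [0,0,0]
    - [0,0,0]
    - [0,0,0]
    - [0,0,4.5]
    - [0,0,4.5]
    - [0,0,4.5]
  translation:
    - [0,0,12]
    - [0,0,25]
    - [0,0,31]
    - [0,0,31]
    - [0,0,31]
    - [0,0,31]
    - [0,0,0]
    - [0,0,-50]
    - [0,0,-60]
    - [25,-45,-60]
    - [47,-91,-60]
    - [47,-91,-60]
  gripper: [10,10,10,10,40,40,40,40,40,60,60,60]

```text
time_s: 31.98
ee_pos: [0.5731, -0.049, 0.1847]
orientation: [-3.135, 0.173, -0.001]
ft_force: [-0.2, 0.5, 0.3]
finger_gap: 0.0594
gripper_force: 0.0
```

Run:
```python
from h import *
f=grab('wrist'); save(f,'w4.png')
P=cloud(f); m=(P[...,2]>.068)&(P[...,2]<.078); q=wt(P[m][:,:2]); k=(abs(q[:,0]-40)<30)&(abs(q[:,1]-144)<30); print('tab',q[k].min(0),q[k].max(0))
print(*delta((*tw(40,144.5),.126),-6.64))
```

```text
tab [ 25.74496496 141.13407705] [ 54.86994889 151.03745228]
[ 0.6  0.1 58.7] 0.2 z 0.1847 F [-0.1 -0.1 -0.5] gap 59.4 tray [ 39.4 144.6] yaw -6.5 tilt 0.04 t 32.025
```

View pics/w4.png

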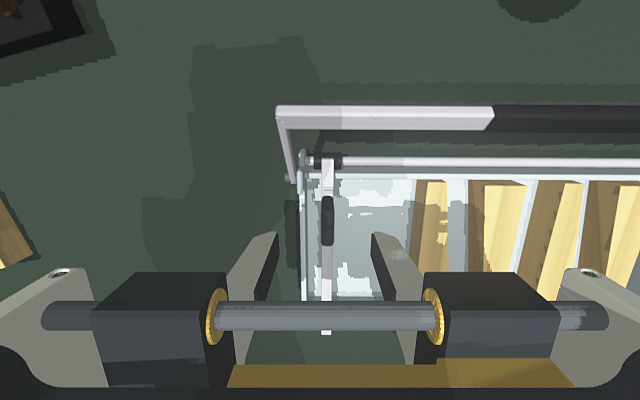

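The four wedges lie in the tray alternating, and the follower tab at (328,220) sits between the fingers. I'll grip it and push the wedges up gently, stopping just short.

Call:
send_rows:
  turn:
    - [0,0,0]
    - [0,0,0]
    - [0,0,0]
    - [0,0,0]
    - [0,0,0]
    - [0,0,0]
    - [0,0,0]
    - [0,0,0]
    - [0,0,0]
    - [0,0,0]
    - [0,0,0]
  translation:
    - [0,-1.5,20]
    - [0,-1.5,48]
    - [0,-1.5,58]
    - [0,-1.5,58]
    - [0,-1.5,58]
    - [0,-1.5,58]
    - [0,-1.5,58]
    - [0,-1.5,58]
    - [0,-1.5,58]
    - [0,-1.5,58]
    - [0,-1.5,58]
  gripper: [60,60,40,20,10,0,0,0,0,0,0]

```text
time_s: 33.4
ee_pos: [0.572, -0.0519, 0.1279]
orientation: [-3.136, 0.183, -0.001]
ft_force: [-0.7, 1.3, 6.4]
finger_gap: 0.01
gripper_force: 20.0
```

Call:
send_rows:
  turn:
    - [0,0,0]
    - [0,0,0]
    - [0,0,0]
    - [0,0,0]
    - [0,0,0]
    - [0,0,0]
    - [0,0,0]
    - [0,0,0]
    - [0,0,0]
    - [0,0,0]
    - [0,0,0]
    - [0,0,0]
  translation:
    - [0,8,0]
    - [0,22,0]
    - [0,36,0]
    - [0,50,0]
    - [0,64,0]
    - [0,78,0]
    - [0,90,0]
    - [0,100,0]
    - [0,110,0]
    - [0,120,0]
    - [0,130,0]
    - [0,140,0]
  gripper: [0,0,0,0,0,0,0,0,0,0,0,0]

```text
time_s: 34.9
ee_pos: [0.5559, -0.1907, 0.1279]
orientation: [-3.136, 0.182, -0.001]
ft_force: [0.1, 3.5, 5.7]
finger_gap: 0.0102
gripper_force: 20.0
```

Run:
```python
from h import *
print(*delta((*tw(40,-53),.126),-6.64))
```

```text
[ 0.3 57.6  1.9] 0.0 z 0.1279 F [0.1 3.5 5.7] gap 10.2 tray [39.7  4.6] yaw -6.6 tilt 0.06 t 34.9
```

Call:
send_rows:
  turn:
    - [0,0,0]
    - [0,0,0]
    - [0,0,0]
    - [0,0,0]
    - [0,0,0]
    - [0,0,0]
    - [0,0,0]
    - [0,0,0]
    - [0,0,0]
  translation:
    - [0,8,0]
    - [0,16,0]
    - [0,24,0]
    - [0,32,0]
    - [0,40,0]
    - [0,46,0]
    - [0,50,0]
    - [0,53,0]
    - [0,53,0]
  gripper: [0,0,0,0,0,0,0,0,0]

```text
time_s: 36.02
ee_pos: [0.5497, -0.2436, 0.1279]
orientation: [-3.136, 0.183, -0.002]
ft_force: [-0.7, 2.0, 6.2]
finger_gap: 0.0101
gripper_force: 20.0
```

Run:
```python
from h import *
print(*delta((*tw(40,-56),.126),-6.64))
```

```text
[0.4 7.4 1.9] -0.0 z 0.1279 F [-0.7  2.   6.2] gap 10.1 tray [ 39.6 -48.6] yaw -6.7 tilt 0.06 t 36.025
```

Call:
send_rows:
  turn:
    - [0,0,0]
    - [0,0,0]
    - [0,0,0]
    - [0,0,0]
    - [0,0,0]
    - [0,0,0]
    - [0,0,0]
    - [0,0,0]
    - [0,0,0]
    - [0,0,0]
    - [0,0,0]
    - [0,0,0]
  translation:
    - [0,-10,0]
    - [0,-35,0]
    - [0,-60,0]
    - [0,-90,0]
    - [0,-120,0]
    - [0,-150,0]
    - [0,-175,0]
    - [0,-188,0]
    - [0,-190,0]
    - [0,-190,0]
    - [0,-190,0]
    - [0,-190,-30]
  gripper: [0,0,0,0,0,0,0,0,0,30,60,60]

```text
time_s: 37.52
ee_pos: [0.5702, -0.055, 0.1559]
orientation: [3.136, -0.183, -0.007]
ft_force: [1.1, 0.3, 0.2]
finger_gap: 0.0351
gripper_force: 0.0
```

Call:
send_rows:
  turn:
    - [0,0,0]
    - [0,0,0]
    - [0,0,0]
  translation:
    - [0,0,-40]
    - [0,0,-50]
    - [0,0,-50]
  gripper: [60,60,60]

```text
time_s: 37.9
ee_pos: [0.5714, -0.0552, 0.2076]
orientation: [-3.136, 0.183, -0.001]
ft_force: [0.1, -0.1, 0.7]
finger_gap: 0.0592
gripper_force: 0.0
```

Run:
```python
from h import *
print(*delta((.6094,.2842,.19),6.6))
f=grab('wrist'); save(f,'w5.png')
P=cloud(f); m=(P[...,2]>.068)&(P[...,2]<.078); q=wt(P[m][:,:2]); k=(abs(q[:,0]-40)<30)&(abs(q[:,1]-144)<30); print('tab',q[k].min(0),q[k].max(0))
```

```text
[  -1.8 -341.5   17.6] -13.3 z 0.2076 F [ 0.1 -0.1  0.7] gap 59.2 tray [ 39.4 141. ] yaw -6.7 tilt 0.05 t 37.9
tab [ 25.26560586 138.23849814] [ 54.8069906  147.44559595]
```

View pics/w5.png

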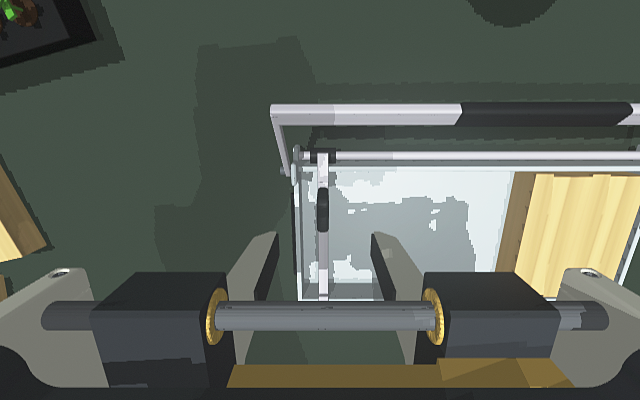

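The four wedges now form a closed block from about (515,180) to the right, and the follower is back at (322,220). Packer 1 is next.

Call:
send_rows:
  turn:
    - [0,0,-5]
    - [0,0,-13.3]
    - [0,0,-13.3]
    - [0,0,-13.3]
    - [0,0,-13.3]
    - [0,0,-13.3]
    - [0,0,-13.3]
    - [0,0,-13.3]
    - [0,0,-13.3]
    - [0,0,-13.3]
    - [0,0,-13.3]
  translation:
    - [0,-30,0]
    - [-1,-85,0]
    - [-2,-145,0]
    - [-2,-205,0]
    - [-2,-265,0]
    - [-2,-315,0]
    - [-2,-341.5,0]
    - [-2,-341.5,30]
    - [-2,-341.5,65]
    - [-2,-341.5,83]
    - [-2,-341.5,83]
  gripper: [60,60,60,60,60,60,60,60,60,60,60]

```text
time_s: 39.33
ee_pos: [0.6087, 0.2832, 0.1228]
orientation: [3.135, 0.18, -0.004]
ft_force: [0.2, 0.2, 1.4]
finger_gap: 0.06
gripper_force: 0.0
```

Run:
```python
from h import *
f=grab('wrist')
for o in tops(f): print(o['px'],o['mid'],o['L'],o['wtail'],o['whead'],o['yaw_right'],o['yaw_left'])
print(*delta((.6094,.2842,.0895),6.6))
```

```text
[323. 218.] [0.6156 0.2848] 0.117 0.0276 0.0276 6.5 6.5
[ 0.2 -0.5 34.6] -0.0 z 0.1241 F [-0.6  0.1  0.3] gap 60.2 tray [ 37.8 482. ] yaw 6.6 tilt 0.07 t 39.375
```

Call:
send_rows:
  turn:
    - [0,0,0]
    - [0,0,0]
    - [0,0,0]
    - [0,0,0]
    - [0,0,0]
    - [0,0,0]
    - [0,0,0]
    - [0,0,0]
    - [0,0,0]
    - [0,0,0]
    - [0,0,0]
    - [0,0,0]
  translation:
    - [0,0,15]
    - [0,0,28]
    - [0,0,34.5]
    - [0,0,34.5]
    - [0,0,34.5]
    - [0,0,34.5]
    - [0,0,34.5]
    - [0,0,34.5]
    - [0,0,20]
    - [0,0,-25]
    - [0,0,-80]
    - [0,0,-80]
  gripper: [60,60,60,20,10,10,10,10,10,10,10,10]

```text
time_s: 40.88
ee_pos: [0.611, 0.2851, 0.2099]
orientation: [-3.133, -0.181, -0.012]
ft_force: [0.2, -0.4, -1.4]
finger_gap: 0.0272
gripper_force: 20.0
```

Run:
```python
from h import *
print(*delta((*tw(0,-8),.2),-6.64))
```

```text
[-150.9  469.5    9.9] 13.2 z 0.2099 F [ 0.2 -0.4 -1.4] gap 27.2 tray [ 39.4 483.6] yaw 6.6 tilt 0.47 t 40.875
```

Call:
send_rows:
  turn:
    - [0,0,3]
    - [0,0,10]
    - [0,0,13.2]
    - [0,0,13.2]
    - [0,0,13.2]
    - [0,0,13.2]
    - [0,0,13.2]
    - [0,0,13.2]
    - [0,0,13.2]
    - [0,0,13.2]
    - [0,0,13.2]
    - [0,0,13.2]
  translation:
    - [-10,30,0]
    - [-27,85,0]
    - [-46,145,0]
    - [-66,205,0]
    - [-85,265,0]
    - [-104,325,0]
    - [-124,385,0]
    - [-142,440,0]
    - [-151,469,10]
    - [-151,469,40]
    - [-151,469,78]
    - [-151,469,78]
  gripper: [10,10,10,10,10,10,10,10,10,10,10,10]

```text
time_s: 42.38
ee_pos: [0.5118, -0.1985, 0.1244]
orientation: [-3.135, 0.18, 0.008]
ft_force: [0.4, 0.3, -1.0]
finger_gap: 0.0275
gripper_force: 20.0
```

Run:
```python
from h import *
f=grab('wrist'); save(f,'w6.png')
print(*delta((*tw(0,-8),.095),-6.64))
```

```text
[ 2.5 -0.3 30.8] 0.1 z 0.1258 F [ 0.5  0.3 -0.5] gap 27.8 tray [-2.5 -8.3] yaw -6.6 tilt 0.17 t 42.425
```

View pics/w6.png

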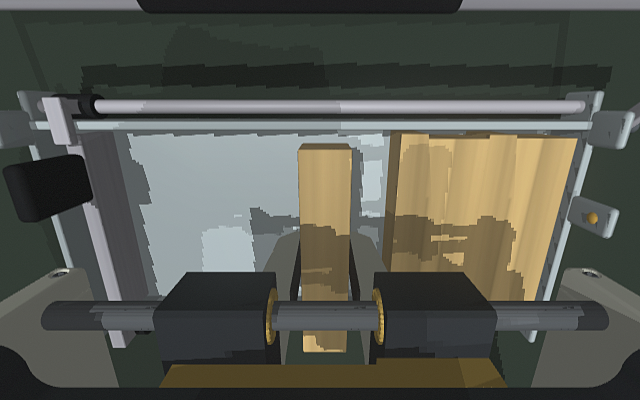

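The packer is held over its slot at (325,240), with the wedge block at right from (390,200). I lower and release it.

Call:
send_rows:
  turn:
    - [0,0,0]
    - [0,0,0]
    - [0,0,0]
    - [0,0,0]
    - [0,0,0]
    - [0,0,0]
    - [0,0,0]
    - [0,0,0]
    - [0,0,0]
    - [0,0,0]
  translation:
    - [1,0,12]
    - [2,0,25]
    - [2,0,30.5]
    - [2,0,30.5]
    - [2,0,30.5]
    - [2,0,30.5]
    - [2,0,0]
    - [2,0,-50]
    - [2,0,-75]
    - [2,0,-75]
  gripper: [10,10,10,10,42,42,42,42,42,42]

```text
time_s: 43.68
ee_pos: [0.516, -0.1995, 0.2036]
orientation: [3.135, -0.18, 0.006]
ft_force: [0.3, 0.0, -0.1]
finger_gap: 0.042
gripper_force: 0.0
```

Run:
```python
from h import *
print(*delta((.457,.361,.2),163))
f=grab('top'); P=cloud(f)
im=f['img'].astype(int); m=(im[...,0]>190)&(im[...,0]-im[...,2]>40)&(im[...,1]-im[...,2]>20)
n,l,st,ce=cv2.connectedComponentsWithStats(m.astype(np.uint8))
for i in range(1,n):
    if st[i,4]>80: print(st[i],ray(f,ce[i],.028))
```

```text
[-122.9 -550.     3.6] -169.6 z 0.2036 F [ 0.3  0.  -0.1] gap 42.0 tray [ 1.  -8.7] yaw -6.6 tilt 0.24 t 43.675
[600  81  19 319 477] [[ 0.42478063 -1.00671771  0.028     ]]
[370 120  29  29 205] [[ 0.79690508 -0.23127874  0.028     ]]
[460 209  39  28 378] [[ 0.4829029 -0.5581397  0.028    ]]
[207 213  19  38 332] [[0.4573594 0.3596312 0.028    ]]
```

Call:
send_rows:
  turn:
    - [0,0,-5]
    - [0,0,-15]
    - [0,0,-25]
    - [0,0,-35]
    - [0,0,-45]
    - [0,0,-55]
    - [0,0,-65]
    - [0,0,-75]
    - [0,0,-85]
    - [0,0,-95]
    - [0,0,-100]
    - [0,0,-100]
  translation:
    - [-7,-30,0]
    - [-19,-85,0]
    - [-32,-145,0]
    - [-46,-205,0]
    - [-59,-265,0]
    - [-72,-325,0]
    - [-86,-385,0]
    - [-98,-440,0]
    - [-110,-490,0]
    - [-119,-532,0]
    - [-123,-550,0]
    - [-123,-550,0]
  gripper: [60,60,60,60,60,60,60,60,60,60,60,60]

```text
time_s: 45.22
ee_pos: [0.4551, 0.3624, 0.2]
orientation: [-2.151, -2.287, 0.003]
ft_force: [0.4, -0.2, -0.1]
finger_gap: 0.0599
gripper_force: 0.0
```

Call:
send_rows:
  turn:
    - [0,0,-5]
    - [0,0,-15]
    - [0,0,-25]
    - [0,0,-35]
    - [0,0,-45]
    - [0,0,-55]
    - [0,0,-65]
    - [0,0,-69.6]
    - [0,0,-69.6]
    - [0,0,-69.6]
    - [0,0,-69.6]
  translation:
    - [0,0,0]
    - [0,0,0]
    - [0,0,0]
    - [0,0,0]
    - [0,0,0]
    - [0,0,0]
    - [0,0,0]
    - [0,0,30]
    - [0,0,60]
    - [0,0,75]
    - [0,0,75]
  gripper: [60,60,60,60,60,60,60,60,60,60,60]

```text
time_s: 46.6
ee_pos: [0.4558, 0.3603, 0.1254]
orientation: [-0.466, -3.105, 0.003]
ft_force: [-0.4, -0.7, 0.0]
finger_gap: 0.0602
gripper_force: 0.0
```

Run:
```python
from h import *
f=grab('wrist')
for o in tops(f): print(o['px'],o['mid'],o['L'],o['wtail'],o['whead'],o['yaw_right'],o['yaw_left'])
print(*delta((.457,.361,.0895),163))
```

```text
[328. 230.] [0.4571 0.3617] 0.107 0.0277 0.0265 -16.6 -17.1
[-1.   0.4 36.8] -0.0 z 0.1263 F [-0.7  0.4 -0.2] gap 60.1 tray [-123.4  541. ] yaw 163.0 tilt 0.06 t 46.65
```

Call:
send_rows:
  turn:
    - [0,0,0]
    - [0,0,0]
    - [0,0,0]
    - [0,0,0]
    - [0,0,0]
    - [0,0,0]
    - [0,0,0]
    - [0,0,0]
    - [0,0,0]
    - [0,0,0]
    - [0,0,0]
    - [0,0,0]
  translation:
    - [0,0,15]
    - [-1,0,30]
    - [-1,0,36.5]
    - [-1,0,36.5]
    - [-1,0,36.5]
    - [-1,0,36.5]
    - [-1,0,36.5]
    - [-1,0,36.5]
    - [0,0,20]
    - [0,0,-25]
    - [0,0,-75]
    - [0,0,-75]
  gripper: [60,60,60,20,10,10,10,10,10,10,10,10]

```text
time_s: 48.15
ee_pos: [0.4567, 0.3625, 0.2057]
orientation: [0.464, 3.103, 0.007]
ft_force: [0.8, 0.7, -1.0]
finger_gap: 0.028
gripper_force: 20.0
```

Run:
```python
from h import *
print(*delta((*tw(0,52),.2),173.36))
```

```text
[-209.  -460.6    5.7] -10.4 z 0.2057 F [ 0.8  0.7 -1. ] gap 28.0 tray [-122.8  542.6] yaw 163.0 tilt 0.35 t 48.15
```

Call:
send_rows:
  turn:
    - [0,0,-3]
    - [0,0,-8]
    - [0,0,-10.4]
    - [0,0,-10.4]
    - [0,0,-10.4]
    - [0,0,-10.4]
    - [0,0,-10.4]
    - [0,0,-10.4]
    - [0,0,-10.4]
    - [0,0,-10.4]
    - [0,0,-10.4]
    - [0,0,-10.4]
  translation:
    - [-12,-27,0]
    - [-37,-82,0]
    - [-61,-135,0]
    - [-86,-190,0]
    - [-111,-245,0]
    - [-136,-300,0]
    - [-161,-355,0]
    - [-186,-410,0]
    - [-203,-448,0]
    - [-208,-460,20]
    - [-208,-460,60]
    - [-208,-460,75]
  gripper: [10,10,10,10,10,10,10,10,10,10,10,10]

```text
time_s: 49.65
ee_pos: [0.5195, -0.1395, 0.1247]
orientation: [-0.18, -3.133, -0.0]
ft_force: [0.4, 0.5, -1.8]
finger_gap: 0.0281
gripper_force: 20.0
```

Call:
send_rows:
  turn:
    - [0,0,0]
    - [0,0,0]
  translation:
    - [0,0,2]
    - [0,0,2]
  gripper: [10,10]

```text
time_s: 49.9
ee_pos: [0.521, -0.1389, 0.1252]
orientation: [0.179, 3.136, -0.0]
ft_force: [-0.5, 0.6, -0.6]
finger_gap: 0.028
gripper_force: 20.0
```

Run:
```python
from h import *
print(*delta((*tw(0,52),.095),173.36))
f=grab('wrist'); save(f,'w7.png')
```

```text
[-1.  -0.1 30.2] 0.1 z 0.1252 F [-0.5  0.6 -0.6] gap 28.0 tray [-1.  52.1] yaw 173.5 tilt 0.04 t 49.9
```

View pics/w7.png

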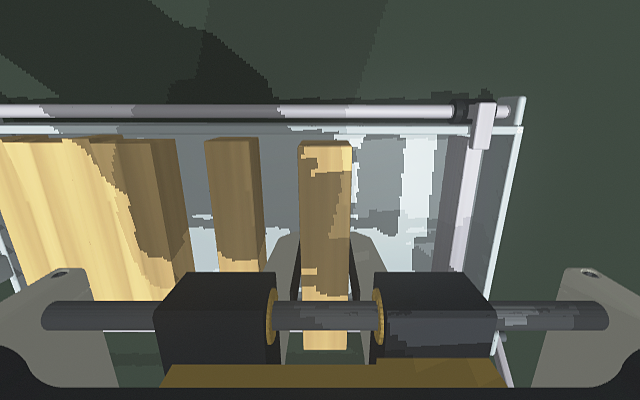

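Call:
send_rows:
  turn:
    - [0,0,0]
    - [0,0,0]
    - [0,0,0]
    - [0,0,0]
    - [0,0,0]
    - [0,0,0]
    - [0,0,0]
    - [0,0,0]
    - [0,0,0]
    - [0,0,0]
    - [0,0,0]
    - [0,0,0]
  translation:
    - [0,0,12]
    - [0,0,25]
    - [0,0,30]
    - [0,0,30]
    - [0,0,30]
    - [0,0,30]
    - [0,0,0]
    - [0,0,-50]
    - [0,0,-65]
    - [-20,45,-65]
    - [-41,90,-65]
    - [-41,90,-65]
  gripper: [10,10,10,10,42,42,42,42,42,60,60,60]

```text
time_s: 51.45
ee_pos: [0.5733, -0.0507, 0.1896]
orientation: [0.173, 3.135, 0.004]
ft_force: [-0.0, -0.3, -0.7]
finger_gap: 0.0595
gripper_force: 0.0
```

Call:
send_rows:
  turn:
    - [0,0,0]
    - [0,0,0]
    - [0,0,0]
    - [0,0,0]
    - [0,0,0]
    - [0,0,0]
    - [0,0,0]
    - [0,0,0]
    - [0,0,0]
    - [0,0,0]
    - [0,0,0]
    - [0,0,0]
  translation:
    - [0,0,0]
    - [0,0,25]
    - [0,0,50]
    - [0,0,63]
    - [0,0,63]
    - [0,0,63]
    - [0,0,63]
    - [0,0,63]
    - [0,0,63]
    - [0,0,63]
    - [0,0,63]
    - [0,0,63]
  gripper: [60,60,60,60,40,20,10,0,0,0,0,0]

```text
time_s: 52.95
ee_pos: [0.5718, -0.0544, 0.1266]
orientation: [0.18, 3.136, 0.0]
ft_force: [-0.6, 0.3, 3.8]
finger_gap: 0.0102
gripper_force: 20.0
```

Run:
```python
from h import *
print(*delta((*tw(40,0),.126),173.36))
```

```text
[  -0.2 -141.8    0.6] 0.1 z 0.1266 F [-0.6  0.3  3.8] gap 10.2 tray [ 39.7 141.8] yaw 173.4 tilt 0.02 t 52.95
```

Call:
send_rows:
  turn:
    - [0,0,0]
    - [0,0,0]
    - [0,0,0]
    - [0,0,0]
    - [0,0,0]
    - [0,0,0]
    - [0,0,0]
    - [0,0,0]
    - [0,0,0]
    - [0,0,0]
    - [0,0,0]
    - [0,0,0]
  translation:
    - [0,-6,0]
    - [0,-18,0]
    - [0,-32,0]
    - [0,-46,0]
    - [0,-60,0]
    - [0,-74,0]
    - [0,-88,0]
    - [0,-100,0]
    - [0,-110,0]
    - [0,-119,0]
    - [0,-126,0]
    - [0,-130,0]
  gripper: [0,0,0,0,0,0,0,0,0,0,0,0]

```text
time_s: 54.45
ee_pos: [0.5566, -0.1849, 0.1266]
orientation: [0.182, 3.136, 0.0]
ft_force: [-0.0, 3.6, 5.2]
finger_gap: 0.0098
gripper_force: 20.0
```

Call:
send_rows:
  turn:
    - [0,0,0]
    - [0,0,0]
    - [0,0,0]
    - [0,0,0]
    - [0,0,0]
  translation:
    - [0,-2,0]
    - [0,-4,0]
    - [0,-6,0]
    - [0,-7,0]
    - [0,-7,0]
  gripper: [0,0,0,0,0]

```text
time_s: 55.08
ee_pos: [0.5559, -0.1912, 0.1266]
orientation: [0.181, 3.136, 0.001]
ft_force: [0.6, 3.3, 4.6]
finger_gap: 0.0099
gripper_force: 20.0
```

Run:
```python
from h import *
print(*delta((*tw(40,0),.126),173.36))
```

```text
[-0.3 -4.1  0.6] 0.0 z 0.1266 F [0.6 3.3 4.6] gap 9.9 tray [39.7  4.1] yaw 173.4 tilt 0.04 t 55.075
```

Call:
send_rows:
  turn:
    - [0,0,0]
    - [0,0,0]
    - [0,0,0]
    - [0,0,0]
    - [0,0,0]
  translation:
    - [0,-0.7,0]
    - [0,-1.4,0]
    - [0,-2.1,0]
    - [0,-2.5,0]
    - [0,-2.5,0]
  gripper: [0,0,0,0,0]

```text
time_s: 55.7
ee_pos: [0.5557, -0.1935, 0.1267]
orientation: [0.181, 3.136, 0.001]
ft_force: [0.2, 3.5, 4.2]
finger_gap: 0.0096
gripper_force: 20.0
```

Call:
send_rows:
  turn:
    - [0,0,0]
    - [0,0,0]
    - [0,0,0]
    - [0,0,0]
  translation:
    - [0,-0.5,0]
    - [0,-1,0]
    - [0,-1.3,0]
    - [0,-1.3,0]
  gripper: [0,0,0,0]

```text
time_s: 56.2
ee_pos: [0.5555, -0.1944, 0.1266]
orientation: [0.18, 3.136, 0.002]
ft_force: [0.5, 4.6, 5.0]
finger_gap: 0.0094
gripper_force: 20.0
```

Call:
send_rows:
  turn:
    - [0,0,0]
    - [0,0,0]
    - [0,0,0]
  translation:
    - [0,-0.5,0]
    - [0,-1,0]
    - [0,-1,0]
  gripper: [0,0,0]

```text
time_s: 56.58
ee_pos: [0.5555, -0.1945, 0.1267]
orientation: [0.179, 3.136, 0.004]
ft_force: [0.1, 8.1, 4.3]
finger_gap: 0.0099
gripper_force: 20.0
```

Call:
send_rows:
  turn:
    - [0,0,0]
    - [0,0,0]
    - [0,0,0]
    - [0,0,0]
  translation:
    - [0,0,0]
    - [0,-0.8,0]
    - [0,-1.6,0]
    - [0,-1.6,0]
  gripper: [0,0,0,0]
  grip_force: 35

```text
time_s: 57.08
ee_pos: [0.5555, -0.1947, 0.1267]
orientation: [0.177, 3.135, 0.007]
ft_force: [1.0, 12.6, 4.1]
finger_gap: 0.0096
gripper_force: 35.0
```

Run:
```python
from h import *
print(*delta((*tw(40,0),.126),173.36))
```

```text
[-0.3 -0.6  0.7] 0.2 z 0.1267 F [ 1.  12.6  4.1] gap 9.6 tray [39.7  0.6] yaw 173.5 tilt 0.27 t 57.075
```

Call:
send_rows:
  turn:
    - [0,0,0]
    - [0,0,0]
    - [0,0,0]
    - [0,0,0]
  translation:
    - [0,-1,0]
    - [0,-2,0]
    - [0,-2,0]
    - [0,-2,0]
  gripper: [0,0,0,0]

```text
time_s: 57.58
ee_pos: [0.5554, -0.1949, 0.1266]
orientation: [0.175, 3.135, 0.011]
ft_force: [1.7, 18.7, 2.0]
finger_gap: 0.01
gripper_force: 35.0
```

Call:
send_rows:
  turn:
    - [0,0,0]
    - [0,0,0]
    - [0,0,0]
    - [0,0,0]
    - [0,0,0]
    - [0,0,0]
    - [0,0,0]
  translation:
    - [0,1.5,0]
    - [0,3,0]
    - [0,4.5,0]
    - [0,6,0]
    - [0,7.5,0]
    - [0,9,0]
    - [0,9,0]
  gripper: [0,0,0,0,0,0,0]

```text
time_s: 58.45
ee_pos: [0.5558, -0.1921, 0.1267]
orientation: [0.182, 3.136, -0.003]
ft_force: [0.4, -1.4, 6.3]
finger_gap: 0.0098
gripper_force: 35.0
```

Run:
```python
from h import *
print(*delta((*tw(40,0),.126),173.36))
```

```text
[-0.3 -3.2  0.7] -0.0 z 0.1267 F [ 0.4 -1.4  6.3] gap 9.8 tray [39.7  3.2] yaw 173.3 tilt 0.1 t 58.45
```

Call:
send_rows:
  turn:
    - [0,0,0]
    - [0,0,0]
    - [0,0,0]
    - [0,0,0]
    - [0,0,0]
    - [0,0,0]
    - [0,0,0]
    - [0,0,0]
    - [0,0,0]
    - [0,0,0]
  translation:
    - [0,1,0]
    - [0,2,0]
    - [0,2.3,0]
    - [0,2.3,0]
    - [0,2.3,0]
    - [0,2.3,0]
    - [0,2.3,-20]
    - [0,2.3,-70]
    - [0,2.3,-100]
    - [0,2.3,-100]
  gripper: [0,0,0,0,30,40,40,40,40,40]

```text
time_s: 59.7
ee_pos: [0.5572, -0.1879, 0.2296]
orientation: [0.18, 3.132, -0.002]
ft_force: [-0.5, -0.1, -1.2]
finger_gap: 0.04
gripper_force: 0.0
```

Run:
```python
from h import *
print(*delta((*tw(175,-60),.25),83.36))
f=grab('wrist'); save(f,'w8.png')
P=cloud(f); q=wt(P[...,:2].reshape(-1,2)); z=P[...,2].ravel(); im=f['img'].reshape(-1,3).astype(int)
k=(z>.068)&(z<.078)&(abs(q[:,0]-40)<30)&(abs(q[:,1])<30); print('tab y',q[k].min(0),q[k].max(0))
for x0 in (-55,-45,-35,0,15,60):
    k=(abs(q[:,0]-x0)<4)&(z>.028)&(z<.038)&(im[:,0]-im[:,2]>20)&(abs(q[:,1])<170); 
    k2=(abs(q[:,0]-x0)<4)&(z<.025)&(abs(q[:,1]-0)<15)
    if k.sum(): print(x0,'beech y',q[k][:,1].min().round(1),q[k][:,1].max().round(1),'low pts',np.sort(q[k2][:,1])[[0,-1]].round(1) if k2.sum() else None)
```

```text
[-134.4  -67.7  -20.4] 90.1 z 0.2296 F [-0.5 -0.1 -1.2] gap 40.0 tray [40.6  7.6] yaw 173.4 tilt 0.25 t 59.7
tab y [25.0009189   0.72727348] [54.49715055  9.81039333]
-55 beech y -164.9 -4.1 low pts [-3.9 15. ]
-45 beech y -164.9 -4.2 low pts [-3.9 14.1]
-35 beech y -165.1 -4.3 low pts [-3.9 14.2]
0 beech y -164.5 -3.8 low pts [-3.9 14.5]
15 beech y -164.8 -4.0 low pts [-3.9 14.6]
60 beech y -165.0 -4.5 low pts [-3.9 14.9]
```

View pics/w8.png

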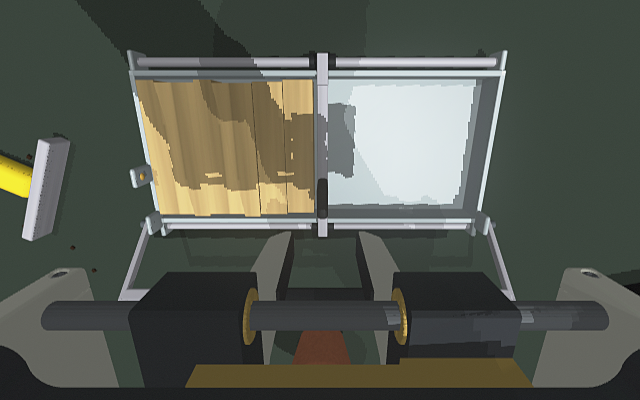

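The row reads y −165 to −4.2 and the follower face is at about +0.4, so the gap is about 4.6 mm (seam at (315,150)). The keeper is next. I'll use the fingers as a loose fork over the bar.

Call:
send_rows:
  turn:
    - [0,0,5]
    - [0,0,15]
    - [0,0,25]
    - [0,0,35]
    - [0,0,45]
    - [0,0,55]
    - [0,0,65]
    - [0,0,75]
    - [0,0,85]
    - [0,0,90]
    - [0,0,90]
    - [0,0,90]
  translation:
    - [-5,-5,-15]
    - [-15,-12,-20]
    - [-25,-20,-20]
    - [-35,-28,-20]
    - [-45,-36,-20]
    - [-55,-44,-20]
    - [-65,-52,-20]
    - [-75,-60,-20]
    - [-86.4,-67.6,-20]
    - [-86.4,-67.6,-20]
    - [-86.4,-67.6,-20]
    - [-86.4,-67.6,-20]
  gripper: [40,26,26,26,26,26,26,26,26,26,26,26]

```text
time_s: 61.25
ee_pos: [0.6341, -0.2647, 0.2459]
orientation: [-2.342, -2.092, 0.001]
ft_force: [-0.8, -0.4, -0.8]
finger_gap: 0.026
gripper_force: 0.0
```

Run:
```python
from h import *
print(*delta((*tw(127.4,-60),.154),83.36))
f=grab('wrist'); save(f,'w9.png')
P=cloud(f); q=wt(P[...,:2].reshape(-1,2)); z=P[...,2].ravel()
for y0 in (-80,-40,0,40,80):
    k=(abs(q[:,1]-y0)<8)&(z>.075)&(z<.11)&(abs(q[:,0]-127)<25)
    if k.sum()>5: print(y0,k.sum(),q[k][:,0].min().round(1),q[k][:,0].max().round(1),z[k].max().round(4),z[k].min().round(4))
```

```text
[-0.2  1.6 91.9] 0.2 z 0.2459 F [-0.8 -0.4 -0.8] gap 26.0 tray [125.8 -59.8] yaw 83.6 tilt 0.07 t 61.25
-80 260 113.4 127.0 0.1034 0.0923
-40 336 113.1 127.7 0.1045 0.0938
0 391 112.7 127.5 0.1049 0.0929
40 477 112.4 128.0 0.1049 0.0922
80 467 113.9 127.0 0.1041 0.0932
```

View pics/w9.png

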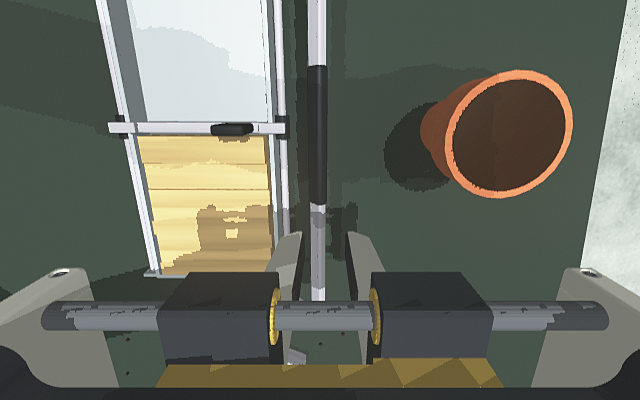

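The bar (318,150) is between the fingers in plan. Measured centre is tray x≈120 at z≈0.096, so its angle is about 2.30. I lower the fork, then follow the arc.

Call:
send_rows:
  turn:
    - [0,0,0]
    - [0,0,0]
    - [0,0,0]
    - [0,0,0]
    - [0,0,0]
    - [0,0,0]
  translation:
    - [0,-3,0]
    - [0,-5.8,10]
    - [0,-5.8,40]
    - [0,-5.8,70]
    - [0,-5.8,84]
    - [0,-5.8,84]
  gripper: [26,26,26,26,26,26]

```text
time_s: 62.05
ee_pos: [0.6282, -0.2641, 0.1614]
orientation: [-2.344, -2.089, 0.001]
ft_force: [0.6, 0.3, 0.9]
finger_gap: 0.0258
gripper_force: 0.0
```

Call:
send_rows:
  turn:
    - [0,0,0]
    - [0,0,0]
    - [0,0,0]
    - [0,0,0]
    - [0,0,0]
    - [0,0,0]
    - [0,0,0]
    - [0,0,0]
    - [0,0,0]
    - [0,0,0]
    - [0,0,0]
    - [0,0,0]
  translation:
    - [0,-8.6,-6.6]
    - [0,-18,-11.8]
    - [0,-28.2,-15.5]
    - [0,-38.7,-17.7]
    - [0,-49.5,-18.3]
    - [0,-60.2,-17.3]
    - [0,-70.7,-14.6]
    - [0,-80.7,-10.5]
    - [0,-89.9,-4.9]
    - [0,-98.2,2.1]
    - [0,-105.3,10.1]
    - [0,-109.4,16.1]
  gripper: [26,26,26,26,26,26,26,26,26,26,26,26]

```text
time_s: 63.55
ee_pos: [0.5192, -0.2516, 0.1456]
orientation: [-2.345, -2.09, 0.001]
ft_force: [0.5, -0.0, 0.8]
finger_gap: 0.026
gripper_force: 0.4
```

Run:
```python
from h import *
print(*delta((*tw(10.6,-60),.146),83.36))
f=grab('wrist')
P=cloud(f); q=wt(P[...,:2].reshape(-1,2)); z=P[...,2].ravel()
for y0 in (-20,20,60,100):
    k=(abs(q[:,1]-y0)<6)&(z>.05)&(z<.13)&(abs(q[:,0]-5)<19)
    if k.sum()>5: print(y0,k.sum(),q[k][:,0].min().round(1),q[k][:,0].max().round(1),z[k].max().round(4),np.median(z[k]).round(4))
```

```text
[ 0.1  0.3 -0.4] 0.1 z 0.1456 F [ 0.5 -0.   0.8] gap 26.0 tray [ 10.3 -60.1] yaw 83.4 tilt 0.06 t 63.55
-20 709 8.1 24.0 0.0964 0.093
20 906 8.3 24.0 0.0971 0.093
60 1034 9.3 23.2 0.0964 0.0921
```

Call:
send_rows:
  turn:
    - [0,0,0]
    - [0,0,0]
    - [0,0,0]
    - [0,0,0]
    - [0,0,0]
    - [0,0,0]
  translation:
    - [0,2,-15]
    - [0,3,-45]
    - [0,3,-52]
    - [0,3,-52]
    - [0,3,-52]
    - [0,3,-52]
  gripper: [26,26,10,0,0,0]

```text
time_s: 64.35
ee_pos: [0.5226, -0.2519, 0.1977]
orientation: [-2.344, -2.09, 0.001]
ft_force: [-0.4, -0.5, -0.7]
finger_gap: 0.0005
gripper_force: 0.0
```

Call:
send_rows:
  turn:
    - [0,0,0]
    - [0,0,0]
    - [0,0,0]
    - [0,0,0]
    - [0,0,0]
    - [0,0,0]
    - [0,0,0]
    - [0,0,0]
  translation:
    - [0,0,4]
    - [0,0,10]
    - [0,-1,16]
    - [0,-3,22]
    - [0,-5,28]
    - [0,-6,34]
    - [0,-7,40]
    - [0,-7,41]
  gripper: [0,0,0,0,0,0,0,0]

```text
time_s: 65.35
ee_pos: [0.5162, -0.2513, 0.1569]
orientation: [2.345, 2.09, 0.0]
ft_force: [-1.0, -0.1, -0.0]
finger_gap: 0.0005
gripper_force: 0.2
```

Run:
```python
from h import *
print(*delta((*tw(2,-60),.130),83.36))
```

```text
[ 0.1 -5.2 26.9] 0.1 z 0.1569 F [-1.  -0.1 -0. ] gap 0.5 tray [  7.2 -60.1] yaw 83.4 tilt 0.01 t 65.35
```

Call:
send_rows:
  turn:
    - [0,0,0]
    - [0,0,0]
    - [0,0,0]
    - [0,0,0]
    - [0,0,0]
    - [0,0,0]
  translation:
    - [0,-1,3]
    - [0,-2,6]
    - [0,-3,9]
    - [0,-4,12]
    - [0,-5,15]
    - [0,-5,15]
  gripper: [0,0,0,0,0,0]

```text
time_s: 66.1
ee_pos: [0.5105, -0.2507, 0.1419]
orientation: [-2.345, -2.089, 0.001]
ft_force: [-1.1, 1.5, -0.0]
finger_gap: 0.0006
gripper_force: 0.0
```

Call:
send_rows:
  turn:
    - [0,0,0]
    - [0,0,0]
    - [0,0,0]
    - [0,0,0]
    - [0,0,0]
    - [0,0,0]
  translation:
    - [0,0,2]
    - [0,0,4]
    - [0,0,6]
    - [0,0,8]
    - [0,0,10]
    - [0,0,10]
  gripper: [0,0,0,0,0,0]

```text
time_s: 66.85
ee_pos: [0.5111, -0.2507, 0.1321]
orientation: [-2.345, -2.09, 0.0]
ft_force: [-0.1, -0.3, 0.6]
finger_gap: 0.0006
gripper_force: 0.0
```

Run:
```python
from h import *
print(*delta((*tw(2,-60),.130),83.36))
```

```text
[ 0.1 -0.   2.1] 0.1 z 0.1321 F [-0.1 -0.3  0.6] gap 0.6 tray [  2.  -60.1] yaw 83.4 tilt 0.01 t 66.85
```

Run:
```python
from h import *
f=grab('wrist'); save(f,'w10.png')
P=cloud(f); q=wt(P[...,:2].reshape(-1,2)); z=P[...,2].ravel()
for y0 in (-20,20,60,100):
    k=(abs(q[:,1]-y0)<6)&(z>.039)&(z<.13)&(abs(q[:,0]-5)<19)
    if k.sum()>5: print(y0,k.sum(),q[k][:,0].min().round(1),q[k][:,0].max().round(1),z[k].max().round(4),np.median(z[k]).round(4))
```

```text
-20 494 -8.2 7.4 0.0496 0.0477
20 629 -8.0 7.6 0.05 0.0478
60 696 -7.3 6.6 0.0492 0.0468
```

View pics/w10.png

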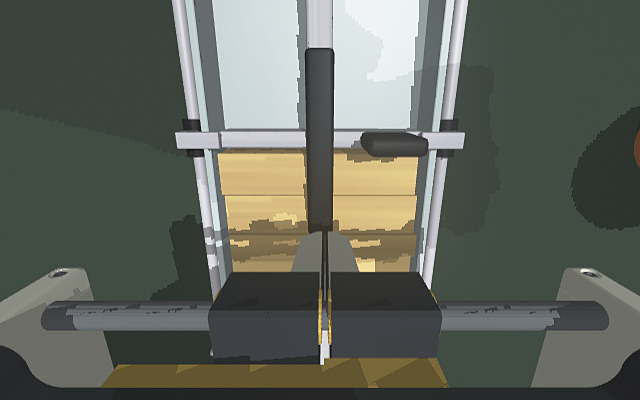

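The bar is down over the middle of the row, with its top reading about 0.047–0.048. I press a little more to seat it fully.

Call:
send_rows:
  turn:
    - [0,0,0]
    - [0,0,0]
    - [0,0,0]
    - [0,0,0]
  translation:
    - [0,0,1]
    - [0,0,2]
    - [0,0,3]
    - [0,0,3]
  gripper: [0,0,0,0]

```text
time_s: 67.4
ee_pos: [0.5111, -0.2507, 0.1303]
orientation: [2.345, 2.09, -0.0]
ft_force: [-3.2, 1.5, 12.9]
finger_gap: 0.0005
gripper_force: 6.4
```

Call:
send_rows:
  turn:
    - [0,0,0]
    - [0,0,0]
    - [0,0,0]
  translation:
    - [0,0,0.5]
    - [0,0,1.2]
    - [0,0,1.2]
  gripper: [0,0,0]

```text
time_s: 67.78
ee_pos: [0.5111, -0.2506, 0.1301]
orientation: [2.344, 2.089, -0.001]
ft_force: [-6.2, 1.8, 24.9]
finger_gap: 0.0004
gripper_force: 12.9
```

Call:
send_rows:
  turn:
    - [0,0,0]
    - [0,0,0]
    - [0,0,0]
    - [0,0,0]
    - [0,0,0]
    - [0,0,0]
    - [0,0,0]
  translation:
    - [0,0,-10]
    - [0,0,-50]
    - [0,0,-100]
    - [-40,0,-130]
    - [-80,0,-160]
    - [-80,0,-160]
    - [-80,0,-160]
  gripper: [0,0,0,0,0,0,0]

```text
time_s: 68.65
ee_pos: [0.5016, -0.3296, 0.2878]
orientation: [-2.345, -2.09, -0.0]
ft_force: [0.5, -0.2, 0.3]
finger_gap: 0.0004
gripper_force: 0.0
```

Run:
```python
from h import *
f=grab('wrist'); save(f,'w11.png')
P=cloud(f); q=wt(P[...,:2].reshape(-1,2)); z=P[...,2].ravel(); im=f['img'].reshape(-1,3).astype(int)
for y0 in (-150,-100,-50,0,50,100,140):
    k=(abs(q[:,1]-y0)<6)&(z>.040)&(z<.13)&(abs(q[:,0])<15)
    if k.sum()>5: print(y0,k.sum(),q[k][:,0].min().round(1),q[k][:,0].max().round(1),np.median(z[k]).round(4))
k=(z>.068)&(z<.078)&(abs(q[:,0]-40)<30)&(abs(q[:,1])<30); print('tab y',q[k].min(0),q[k].max(0))
for x0 in (-55,-35,25,60):
    k=(abs(q[:,0]-x0)<4)&(z>.028)&(z<.038)&(im[:,0]-im[:,2]>20)&(abs(q[:,1])<170)
    if k.sum(): print(x0,'beech y',q[k][:,1].min().round(1),q[k][:,1].max().round(1))
print(*delta((0.5,0,.3),83))
```

```text
-150 117 -6.5 6.6 0.0461
-100 132 -6.2 6.4 0.0461
-50 172 -8.0 7.2 0.0468
0 195 -7.6 7.0 0.0469
50 33 -8.1 7.7 0.0466
tab y [25.1482217 -0.3243922] [54.63004515 10.01684106]
-55 beech y -163.6 -4.8
-35 beech y -163.6 -5.0
25 beech y -164.7 -4.9
60 beech y -164.6 -4.8
[326.7 -39.  -12.5] 0.5 z 0.2875 F [-0.4 -0.  -0.7] gap 0.7 tray [   1.7 -139.1] yaw 83.5 tilt 0.08 t 68.7
```

View pics/w11.png

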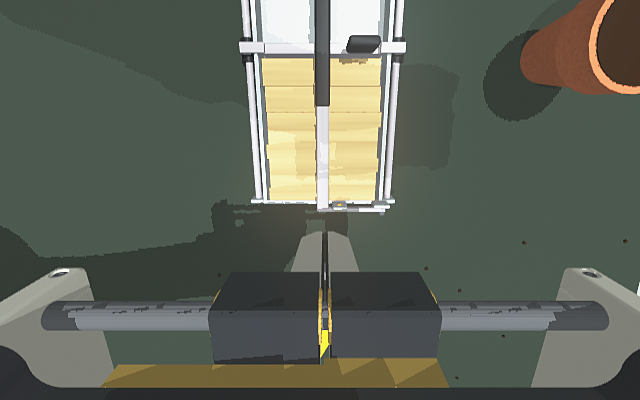

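The keeper is shut (bar top at 0.046, x≈0, pixel column 322). The row is closed up with the follower about 5 mm clear (gap near row 55), and the arm is clear of everything. I hand in.

```bash
python3 -c "
from station import ticket
print(ticket.job_done())"
```

```text
the job is handed in; nothing more can be done
None
```

I handed the job in with the kit packed: row closed, follower eased back about 5 mm, keeper shut. The risk is one wrist-force reading of about 124 N at 11.2 s, when the fingertips pressed the bench on the second pick; that is over the 120 N limit and may fail the run.

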